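Clear and cover the shaker deck

ROBOT

A 6-joint arm with a two-finger parallel gripper is mounted at the origin on a cart in front of the work surface, level with it; the furniture and walls round the work are solid. World frame = base frame: x ahead of the robot, y to its left, z up, the work surface at z = 0. Lengths are in m, angles in degrees, forces in N, time in s.
With the tool pointing down it reaches from about 0.35 to 0.875 m from the base axis. Payload 4.2 kg.
Tool frame: the origin (TCP) lies on the centre line of the jaws, within the pads' length; the fingertips stand 25 mm ahead of it and the grasp point (between the pads) lies 6 mm ahead of it; z points along the fingers, y is the line along which they close (so a half turn about z gives the same grasp; the last joint's range is limited). The gripper opens to 87 mm and grips with 3 to 60 N. Pads are 19 mm wide; open, the fingers measure 117 mm over their backs; the gripper's body (75 mm by 190 mm) begins 51 mm behind the grasp point.
Start: joints at [-62.074, 22.042, 0.453, 0, -68.411, -14.817], TCP at [0.142, -0.609, 0.248] pointing down, gripper open.
Joint ranges: [-179.83, 179.83], [-69.29, 118.12], [-61.27, 80.66], [-181.25, 117.63], [-171.15, -9.14], [-177.46, 177.46]. Speed limits (degrees/s): [159.86, 159.86, 180, 180, 180, 180].

INTERFACE

Orientations are given as a 3x3 rotation matrix whose columns are the frame's x, y, z axes.
In Python, from station import r gives the robot as it stands.
- The arm moves only by the tool move_arm, never from a script. Its argument "series" is a list of rows, each an object with "grip": the opening, from 0 (shut) to 1 (fully open); "xyz": the shift along the tool's x, y, z in mm, a list of three; "angular": the turn, a rotation vector about the tool's x, y, z in rad, a list of three. A call has 1 to 10 rows; each row is the pose to reach, as a shift and turn from the pose commanded when the call began, along the tool's axes at that moment; what a row does not reach only later rows make up. A row lasts 1/10 s, in which the tool goes at most 50 mm and 8.59 degrees, less where a joint would pass 70% of its speed; a pose out of reach is approached as far as the arm can. A call with a gripper value outside its range is refused whole. The fingers move at their own pace and stop on an object; the grip force is fixed at half the most. Time passes only in rows, so rows that repeat a pose let the fingers close. It gives the time, the measured TCP pose, the force, the opening and the grip force at its end, in the units of the state.
- r.sense(): the state, without advancing time (a new reading comes with each control period).
- r.capture(name): name is "scene" or "top" or "wrist"; returns a dict with "img" (420x560x3 uint8, red, green, blue), "camera_matrix" (3x3 intrinsics, pixels), "rvec" (rotation vector, rad) and "tvec" (3), from world to camera coordinates, as OpenCV has them; the wrist camera has in their place "hand_eye" (4x4, takes a point from camera to tool coordinates, whose origin is the TCP and whose axes are the flange's). Camera axes: x right, y down, z forward; pixel columns grow to the right and rows downward; lengths in m; the calibration is good to about 2 mm. The wrist camera is an equidistant fisheye: a pixel r from the principal point sees the ray r / f radians off the axis. A picture is of the moment at which its call begins: read the wrist's pose just before it. There is no depth.
- r.finish_job(): hands the job in; it is judged then, once.
The state is a dict: "time_s": time; "joints": joint angles; "joint_velocities": joint speeds; "effort": joint torques, N m; "tcp_pos": TCP position; "ee_rot": TCP orientation; "wrist_force": force on the tool from outside, world axes, zero at the start; "moment": the same for the moment, N m; "gripper_width": opening from 0.0 (shut) to 1.0 (fully open); "gripper_force": force on a finger pad.
Only numpy, scipy, OpenCV 4.12 (cv2) and the standard library are available. Lean on these libraries where they do the work, as an engineer would, in place of code of your own. Each camera call takes 0.05 s, during which the arm holds its last target. There are 200 camera calls.

TASK

Clear the shaker deck for the night: release every adapter that is plugged into it by pulling up the sprung collar of its socket, draw it out and put it in the white tray. When all of them are in the tray, lower the cover plate over the deck's two locating pins until it lies flush on both brackets, and leave the tray standing on the worktop and the bottle, jar and small carton behind undisturbed.

Things in the scene. Friction and masses are not known exactly. Their poses are not given: they have to be found in the camera images.
- shaker_deck: White shaker deck fixed on the worktop: slab 96 (x) by 340 (y) by 25 mm high. Origin: centre of its underside, z up, y along its length. Three identical upright quick-release sockets at x = 0 and y = -85 (a), 0 (b), +85 mm (c): steel barrel of diameter 40, bore 31.8, top at z 68 mm, each with a sprung collar round it. Brackets with locating pins at both ends.
- socket_b (a point): Middle socket, centre of its bottom, 25 mm above the worktop. With a collar down its adapter is locked. Pulling the collar fully up (20 mm) draws back two pawls and lifts the adapter about 12 mm; a friction shoe and the pawls keep it raised when the collar is let go (upright, still about 30 mm deep in the bore), to be drawn straight up against light drag. Pulled only part way it locks again. Sockets a and c are the same.
- pin_1 (a point): Foot of one locating pin, on the flat top of its white bracket (64 (x) by 26 (y) mm, top 85 mm above the worktop), at deck y = -145 mm. Upright steel pin, diameter 12, 21 mm high, the last 7 mm tapered.
- pin_2 (a point): Foot of the other, equal locating pin, at deck y = +145 mm.
- cover_seat (a point): On the deck: the point midway between the two locating pins at the height of the bracket tops (deck z = 85 mm), where the origin of the cover plate must come to lie.
- cover_plate: Flat aluminium cover plate, 84 (x) by 330 (y) by 8 mm thick, 0.35 kg, with a grey bridge handle on top. Origin: centre of its underside, z up. Handle: 18 mm wide (x) by 76 mm long (y), top 46 mm above the underside, sides straight, its bar running along y through the centre. Through holes of diameter 15 mm at y = -145 and +145 mm (x = 0). Either way round fits. Starts lying flat on the worktop, handle up, to one side of the deck.
- sample_tray: Shallow white tray, 227 (x) by 307 (y) mm, walls 28 mm high. Origin: centre of its underside; floor 3 mm thick, inside about 200 (x) by 280 (y) mm. Loose, 0.4 kg. Starts to the other side of the deck from the plate.
- adapter_a: Plug-in adapter, 80 mm tall, 0.08 kg, in socket a at the start, or absent. Origin: centre of its foot, z towards its head. Steel shank of diameter 30 from z 0 to 45 (groove at z 5 to 14), grey grip waist of diameter 25 at z 45 to 72, grey cap of diameter 32 at z 72 to 80 mm. Locked: foot 25 to 27 mm above the worktop, waist starting just below the collar's top; released: foot 36 to 38 mm up.
- collar_a (a joint): Collar of socket a: travel upward in m, 0 at rest (sprung down), 0.020 fully pulled up. The spring takes about 4 N at the start and 8 N at full travel; lifting the adapter adds up to 8 N near the top. It must be pulled beyond 0.019.
- collar_a_top (a point): Centre of the top rim of the collar of socket a (moves with it); z up. The collar is a knurled ring of outside diameter 48, inside 42 mm, 34 mm high below this point; at rest its top is 74 mm above the worktop. The adapter's head stands up through it, its cap 8 mm inside the collar's outer edge all round.
- adapter_b: Plug-in adapter, 80 mm tall, 0.08 kg, in socket b at the start, or absent. Origin: centre of its foot, z towards its head. Steel shank of diameter 30 from z 0 to 45 (groove at z 5 to 14), grey grip waist of diameter 25 at z 45 to 72, grey cap of diameter 32 at z 72 to 80 mm. Locked: foot 25 to 27 mm above the worktop, waist starting just below the collar's top; released: foot 36 to 38 mm up.
- collar_b (a joint): Collar of socket b: travel upward in m, 0 at rest (sprung down), 0.020 fully pulled up. The spring takes about 4 N at the start and 8 N at full travel; lifting the adapter adds up to 8 N near the top. It must be pulled beyond 0.019.
- collar_b_top (a point): Centre of the top rim of the collar of socket b (moves with it); z up. The collar is a knurled ring of outside diameter 48, inside 42 mm, 34 mm high below this point; at rest its top is 74 mm above the worktop. The adapter's head stands up through it, its cap 8 mm inside the collar's outer edge all round.
- adapter_c: Plug-in adapter, 80 mm tall, 0.08 kg, in socket c at the start, or absent. Origin: centre of its foot, z towards its head. Steel shank of diameter 30 from z 0 to 45 (groove at z 5 to 14), grey grip waist of diameter 25 at z 45 to 72, grey cap of diameter 32 at z 72 to 80 mm. Locked: foot 25 to 27 mm above the worktop, waist starting just below the collar's top; released: foot 36 to 38 mm up.
- collar_c (a joint): Collar of socket c: travel upward in m, 0 at rest (sprung down), 0.020 fully pulled up. The spring takes about 4 N at the start and 8 N at full travel; lifting the adapter adds up to 8 N near the top. It must be pulled beyond 0.019.
- collar_c_top (a point): Centre of the top rim of the collar of socket c (moves with it); z up. The collar is a knurled ring of outside diameter 48, inside 42 mm, 34 mm high below this point; at rest its top is 74 mm above the worktop. The adapter's head stands up through it, its cap 8 mm inside the collar's outer edge all round.
- jar: Bystander: small sample jar with white cap, diameter 46, 78 mm tall; origin under its centre.
- blue_flask: Bystander: blue bottle, diameter 55, 120 mm tall; origin under its centre.
- reagent_box: Bystander: small upright carton, 40 x 62 x 85 mm; origin under its centre.

How it is judged (in metres and radians):
On the way, in this order (a step that is already met when the one before it is completed fails the run):
1. every adapter that was plugged in lies or stands in the tray (x of adapter_a in the frame of sample_tray between -0.102 and 0.102 m and y of adapter_a in the frame of sample_tray between -0.142 and 0.142 m and z of adapter_a in the frame of sample_tray between -0.005 and 0.03 m and linear speed of each of adapter_a, adapter_b, adapter_c below 0.05 m/s and x of adapter_b in the frame of sample_tray between -0.102 and 0.102 m and y of adapter_b in the frame of sample_tray between -0.142 and 0.142 m and z of adapter_b in the frame of sample_tray between -0.005 and 0.03 m and x of adapter_c in the frame of sample_tray between -0.102 and 0.102 m and y of adapter_c in the frame of sample_tray between -0.142 and 0.142 m and z of adapter_c in the frame of sample_tray between -0.005 and 0.03 m), for 0.3 s.
2. the cover plate lies flush on the brackets with both pins through its holes (distance between cover_plate and cover_seat below 0.005 m and angle between the y axis of cover_plate and the y axis of shaker_deck, either way round below 0.03 rad and angle between cover_plate's own z axis and vertical below 0.03 rad and linear speed of cover_plate below 0.02 m/s), for 0.3 s.
At the end, for the whole second after the job is handed in: Every adapter present rests in the tray (foot centre inside the walls, at most 30 mm above its underside); the tray stands flat on the worktop; the plate rests flush: origin within 5 mm of the seat point, parallel to the deck and level within 0.03 rad (all of step 1 and all of step 2 and angle between sample_tray's own z axis and vertical below 0.05 rad and height (world z) of sample_tray below 0.01 m); the robot touches nothing.
It fails at once if the jar, the bottle or the small carton is shifted by more than 30 mm (distance of any of jar, blue_flask, reagent_box from where it was at the start of the episode above 0.03 m).
Of adapter_a, adapter_b, adapter_c only 2 to 3 are there at a start; the rules pass over those that are not, and their reading is None.
At some moment in a run one of cover_plate may be knocked a few centimetres aside while the robot is not near it.
Once in a run the grip may slacken for a moment while it holds something.
It also fails if it takes over 210 s, if anything falls off the work surface, if the arm or the gripper's body presses on something with over 40 N, if the wrist force passes 120 N, or if a joint passes its speed limit or range.

## Working session

There is one attempt and no reset: what is moved stays moved. The work goes in short steps, Python scripts to look and compute and a tool call to move; the robot and the scene stay as the last step left them, time stands still between calls to the robot, and variables do not carry over. Pictures are saved under pics/ and viewed, at most 14 in all, crops included, and the job is handed in when it is done.

Besides the shell and the picture viewer there is one more tool, called after "Call:" in YAML: its name, and indented under it one key for each argument. move_arm: Moves the arm, as the interface text tells. Its arguments: {"type":"object","properties":{"series":{"type":"array"}},"required":["series"]}

```bash
ls; mkdir -p pics; python3 - <<'E'
from station import r
import cv2, numpy as np
s=r.sense(); print(s)
a={}
for n in("scene","top"):
    c=r.capture(n); cv2.imwrite(f"pics/{n}0.png",c["img"][:,:,::-1]); print(n,c["camera_matrix"].tolist(),c["rvec"],c["tvec"])
    R=cv2.Rodrigues(np.array(c["rvec"],float))[0]; print(-R.T@np.array(c["tvec"],float).ravel())
c=r.capture("wrist"); cv2.imwrite("pics/wrist0.png",c["img"][:,:,::-1]); print(c["camera_matrix"],c["hand_eye"])
E
```

```text
pics
{'time_s': 0.0, 'joints': array([-6.20726517e+01,  2.20905554e+01,  3.78756189e-01, -2.96675688e-02,
       -6.84102442e+01, -1.48159124e+01]), 'joint_velocities': array([-0.07687184,  0.01630308,  0.00236533,  0.03115963,  0.00219139,
       -0.05958714]), 'effort': array([ 5.70867633e-04, -3.90665925e+01,  1.87400991e+01,  4.21967983e+00,
        1.10301733e-02, -1.84059104e-04]), 'tcp_pos': array([ 0.14166827, -0.60816351,  0.24645296]), 'ee_rot': array([[-9.73974006e-01, -2.26659014e-01, -5.72196138e-04],
       [-2.26659722e-01,  9.73971729e-01,  2.10745245e-03],
       [ 7.96297686e-05,  2.18229772e-03, -9.99997616e-01]]), 'wrist_force': array([ 0.52424469, -0.66764126, -0.24867454]), 'moment': array([-0.02303998, -0.01186992,  0.02645828]), 'gripper_force': 0.0, 'gripper_width': 1.0046050638393142}
scene [[535.5720501306295, 0.0, 278.55370097342785], [0.0, 535.5720501306295, 205.56857453546678], [0.0, 0.0, 1.0]] [ 1.20078953 -2.25436916  0.98456369] [0.32934497 0.38906488 1.19473486]
[-0.35282454  0.59933751  1.09705988]
top [[457.7786650428267, 0.0, 279.2577754966556], [0.0, 457.7786650428267, 205.7954552926852], [0.0, 0.0, 1.0]] [ 2.15764595 -2.17585087  0.16950071] [-0.01949743  0.60940375  1.18237473]
[0.45154361 0.00861442 1.2513182 ]
[[325.1922621    0.         273.79095193]
 [  0.         325.1922621  214.17843279]
 [  0.           0.           1.        ]] [[ 3.49797877e-04 -9.58953048e-01 -2.83564682e-01  7.73907996e-02]
 [ 9.99999532e-01  7.96001445e-05  9.64382833e-04  3.76258131e-04]
 [-9.02226068e-04 -2.83564887e-01  9.58952627e-01 -1.36944626e-01]
 [ 0.00000000e+00  0.00000000e+00  0.00000000e+00  1.00000000e+00]]
```

View pics/top0.png

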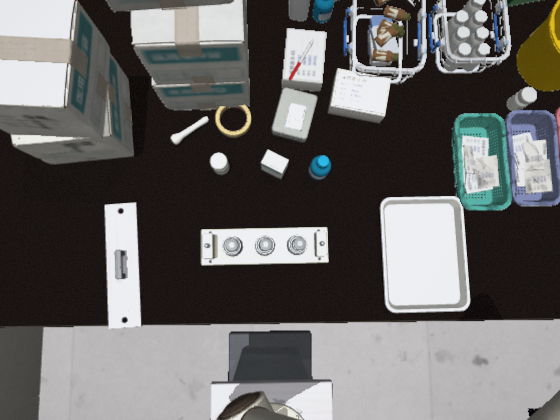

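View pics/scene0.png

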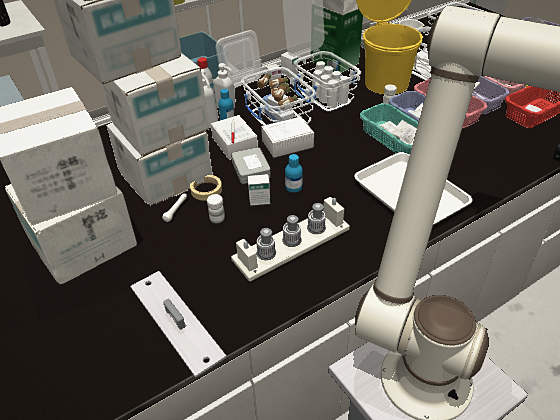

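Top view: deck at (265,246), sockets at (232,245), (265,245), (297,244), plate at (123,265), tray at (425,254), bystanders at (219,163), (274,163), (320,167). The robot is at the bottom, so image up is +x and image left is +y. All three sockets look occupied.

```bash
cat > h.py <<'E'
import cv2, numpy as np
from station import r
def cam(n):
    if n=="wrist":
        s=r.sense(); c=r.capture(n); H=np.array(c["hand_eye"]); R=np.array(s["ee_rot"]); p=np.array(s["tcp_pos"])
        c["Rwc"]=R@H[:3,:3]; c["o"]=p+R@H[:3,3]
    else:
        c=r.capture(n); R=cv2.Rodrigues(np.array(c["rvec"],float))[0]; c["Rwc"]=R.T; c["o"]=-R.T@np.array(c["tvec"],float).ravel()
    c["n"]=n; c["K"]=np.array(c["camera_matrix"]); return c
def ray(c,uv):
    K=c["K"]; x=(np.asarray(uv,float).reshape(-1,2)-K[:2,2])/K[0,0]
    if c["n"]=="wrist":
        t=np.linalg.norm(x,axis=1,keepdims=True); d=np.hstack([x/np.maximum(t,1e-9)*np.sin(t),np.cos(t)])
    else: d=np.hstack([x,np.ones((len(x),1))])
    return d@c["Rwc"].T
def onz(c,uv,z):
    d=ray(c,uv); return c["o"]+d*((z-c["o"][2])/d[:,2])[:,None]
def rectify(c,x0,x1,y0,y1,z,s=0.0005):
    "top view of plane z; rows: x decreasing, cols: y decreasing"
    X,Y=np.meshgrid(np.arange(x1,x0,-s),np.arange(y1,y0,-s),indexing="ij")
    P=np.stack([X,Y,np.full_like(X,z)],-1)-c["o"]; q=P@c["Rwc"]
    n=np.linalg.norm(q[...,:2],axis=-1)
    f=np.arctan2(n,q[...,2])/np.maximum(n,1e-9) if c["n"]=="wrist" else 1/q[...,2]
    m=(q[...,:2]*f[...,None]*c["K"][0,0]+c["K"][:2,2]).astype(np.float32)
    return cv2.remap(c["img"],m[...,0],m[...,1],cv2.INTER_LINEAR)
E
python3 - <<'E'
from h import *
c=cam("top"); g=cv2.cvtColor(c["img"],cv2.COLOR_RGB2GRAY)
b=(g>110).astype(np.uint8); b[322:]=0; b[:190]=0
for k in cv2.findContours(b,0,2)[0]:
    if cv2.contourArea(k)<500: continue
    rc=cv2.minAreaRect(k); print(cv2.contourArea(k),[np.round(v,1) for v in rc])
    bx=cv2.boxPoints(rc)
    for z in(0.008,0.028,0.085): print(z,onz(c,bx,z)[:,:2].round(4).tolist(),onz(c,[rc[0]],z)[0].round(4))
big=cv2.resize(c["img"][215:280,190:340],None,fx=5,fy=5,interpolation=cv2.INTER_CUBIC)
cv2.imwrite("pics/deck.png",big[:,:,::-1])
print(onz(c,[[219,160],[274,160],[320,160]],0.08))
E
```

```text
4466.0 [array([264.2, 245.6]), array([ 36.5, 127.2]), np.float64(88.8)]
0.008 [[0.552, 0.1893], [0.5567, -0.1565], [0.4579, -0.1563], [0.454, 0.1861]] [0.5049 0.0163 0.008 ]
0.028 [[0.5503, 0.1864], [0.555, -0.1538], [0.4578, -0.1536], [0.4539, 0.1832]] [0.504  0.0162 0.028 ]
0.085 [[0.5457, 0.1781], [0.5502, -0.1463], [0.4575, -0.146], [0.4538, 0.1751]] [0.5016 0.0159 0.085 ]
3701.5 [array([121.8, 262. ]), array([119.3,  32.9]), np.float64(87.7)]
0.008 [[0.624, 0.4531], [0.627, 0.3646], [0.31, 0.3426], [0.3078, 0.4283]] [0.4646 0.397  0.008 ]
0.028 [[0.6212, 0.446], [0.6242, 0.3589], [0.3123, 0.3373], [0.3101, 0.4216]] [0.4644 0.3908 0.028 ]
0.085 [[0.6133, 0.4256], [0.6162, 0.3426], [0.3188, 0.322], [0.3167, 0.4023]] [0.4638 0.373  0.085 ]
9535.5 [array([424.7, 253.9]), array([117.6,  85.7]), np.float64(87.0)]
0.008 [[0.6348, -0.301], [0.646, -0.5407], [0.3263, -0.5374], [0.3174, -0.3054]] [ 0.4785 -0.4208  0.008 ]
0.028 [[0.6319, -0.296], [0.6429, -0.5319], [0.3283, -0.5286], [0.3195, -0.3003]] [ 0.478  -0.4138  0.028 ]
0.085 [[0.6235, -0.2818], [0.6339, -0.5067], [0.334, -0.5036], [0.3257, -0.286]] [ 0.4768 -0.3942  0.085 ]
[[ 0.72539438  0.13236453  0.08      ]
 [ 0.72482065 -0.01098234  0.08      ]
 [ 0.72433797 -0.13157994  0.08      ]]
```

View pics/deck.png

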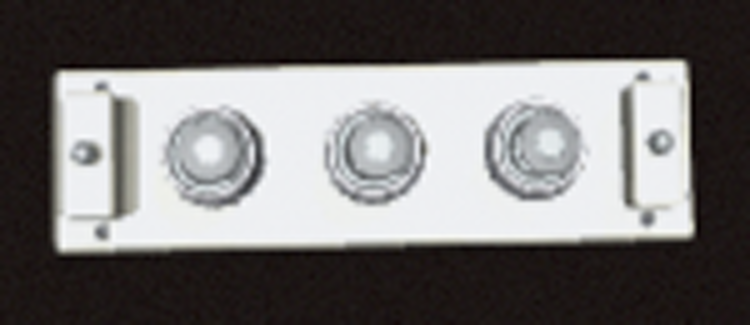

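The crop shows caps with bright tops in all three sockets and the pins at crop (85,153) and (659,142). All three adapters are present. I'll move above the deck for a close look.

```bash
cat >> h.py <<'E'
from scipy.spatial.transform import Rotation as Ro
def go(x,y,z,yaw):
    "shift (mm) and turn (rad), tool axes, to TCP xyz pointing down with tool-x yaw (deg)"
    s=r.sense(); R=np.array(s["ee_rot"]); t=np.radians(yaw); c,n=np.cos(t),np.sin(t)
    T=np.array([[c,n,0],[n,-c,0],[0,0,-1.]])
    d=R.T@(np.array([x,y,z])-s["tcp_pos"])*1000
    print("xyz",d.round(1).tolist(),"ang",Ro.from_matrix(R.T@T).as_rotvec().round(4).tolist(),"| t",round(s["time_s"],1),"tcp",np.round(s["tcp_pos"],4),"w",round(s["gripper_width"],3),"F",np.round(s["wrist_force"],1),"g",round(s["gripper_force"],1))
E
python3 - <<'E'
from h import *
c=cam("top"); p=onz(c,[[207,245.6],[321.8,243.4]],0.1); print(p, p.mean(0), np.linalg.norm(p[0]-p[1]))
go(0.502,0.016,0.30,270)
E
```

```text
[[ 0.50230697  0.15863789  0.1       ]
 [ 0.50524479 -0.12908889  0.1       ]] [0.50377588 0.0147745  0.1       ] 0.2877417710013516
xyz [-492.5, 526.6, -52.5] ang [0.0009, 0.0006, -1.342] | t 0.2 tcp [ 0.1417 -0.6085  0.247 ] w 1.002 F [ 0.9  1.1 -0.1] g 0.0
```

Call:
move_arm:
  series:
    - {"grip": 1, "xyz": [0, 0, -50], "angular": [0, 0, 0]}
    - {"grip": 1, "xyz": [-100, 100, -52], "angular": [0, 0, -0.2]}
    - {"grip": 1, "xyz": [-300, 320, -52], "angular": [0, 0, -0.6]}
    - {"grip": 1, "xyz": [-492, 527, -52], "angular": [0, 0, -1.342]}
    - {"grip": 1, "xyz": [-492, 527, -52], "angular": [0, 0, -1.342]}
    - {"grip": 1, "xyz": [-492, 527, -52], "angular": [0, 0, -1.342]}
    - {"grip": 1, "xyz": [-492, 527, -52], "angular": [0, 0, -1.342]}
    - {"grip": 1, "xyz": [-492, 527, -52], "angular": [0, 0, -1.342]}
    - {"grip": 1, "xyz": [-492, 527, -52], "angular": [0, 0, -1.342]}
    - {"grip": 1, "xyz": [-492, 527, -52], "angular": [0, 0, -1.342]}

```text
time_s: 1.25
tcp_pos: [0.3673, -0.2171, 0.2994]
ee_rot: [[0.006, -1.0, 0.001], [-1.0, -0.006, -0.0], [0.0, -0.001, -1.0]]
wrist_force: [1.5, -0.6, 0.3]
gripper_width: 0.994
gripper_force: 0.0
```

Call:
move_arm:
  series:
    - {"grip": 1, "xyz": [0, 0, 0], "angular": [0, 0, 0]}
    - {"grip": 1, "xyz": [0, 0, 0], "angular": [0, 0, 0]}

```text
time_s: 1.45
tcp_pos: [0.3673, -0.218, 0.2992]
ee_rot: [[0.003, -1.0, 0.0], [-1.0, -0.003, -0.0], [0.0, -0.0, -1.0]]
wrist_force: [-1.1, -0.6, -0.8]
gripper_width: 1.0
gripper_force: 0.0
```

```bash
python3 - <<'E'
from h import *
go(0.502,0.016,0.30,270)
c=cam("wrist"); np.savez("w1.npz",**{k:c[k] for k in("img","K","o","Rwc")})
cv2.imwrite("pics/w1.png",c["img"][:,:,::-1])
E
```

```text
xyz [-233.6, -135.4, -0.8] ang [-0.0, -0.0, 0.0028] | t 1.4 tcp [ 0.3673 -0.218   0.2992] w 1.0 F [-1.1 -0.6 -0.8] g 0.0
```

View pics/w1.png

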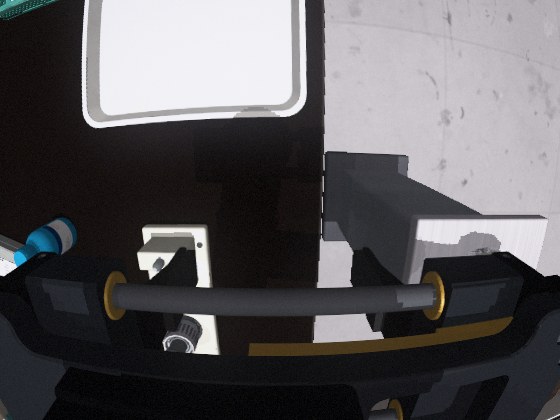

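The wrist view shows the tray at the top and deck socket c and its pin at (180,330) and (155,262). The gripper hides what lies under it, so I'll stand off to +y and higher.

Call:
move_arm:
  series:
    - {"grip": 1, "xyz": [-318, -137, -120], "angular": [0, 0, 0]}
    - {"grip": 1, "xyz": [-318, -137, -120], "angular": [0, 0, 0]}
    - {"grip": 1, "xyz": [-318, -137, -120], "angular": [0, 0, 0]}
    - {"grip": 1, "xyz": [-318, -137, -120], "angular": [0, 0, 0]}
    - {"grip": 1, "xyz": [-318, -137, -120], "angular": [0, 0, 0]}
    - {"grip": 1, "xyz": [-318, -137, -120], "angular": [0, 0, 0]}
    - {"grip": 1, "xyz": [-318, -137, -120], "angular": [0, 0, 0]}
    - {"grip": 1, "xyz": [-318, -137, -120], "angular": [0, 0, 0]}
    - {"grip": 1, "xyz": [-318, -137, -120], "angular": [0, 0, 0]}
    - {"grip": 1, "xyz": [-318, -137, -120], "angular": [0, 0, 0]}

```text
time_s: 2.5
tcp_pos: [0.5039, 0.0974, 0.4184]
ee_rot: [[-0.003, -1.0, -0.001], [-1.0, 0.003, -0.001], [0.001, 0.001, -1.0]]
wrist_force: [1.0, 0.4, -0.5]
gripper_width: 1.003
gripper_force: 0.0
```

```bash
python3 - <<'E'
from h import *
go(0.502,0.10,0.42,270)
c=cam("wrist"); np.savez("w2.npz",**{k:c[k] for k in("img","K","o","Rwc")})
t=cam("top")
im=np.vstack([rectify(c,.45,.555,-.15,.18,.106),rectify(t,.45,.555,-.15,.18,.106)])
cv2.imwrite("pics/w2.png",im[:,:,::-1])
E
```

```text
xyz [-2.6, 1.9, -1.6] ang [0.0015, -0.0008, -0.0026] | t 2.5 tcp [0.5039 0.0974 0.4184] w 1.003 F [ 1.   0.4 -0.5] g 0.0
```

View pics/w2.png

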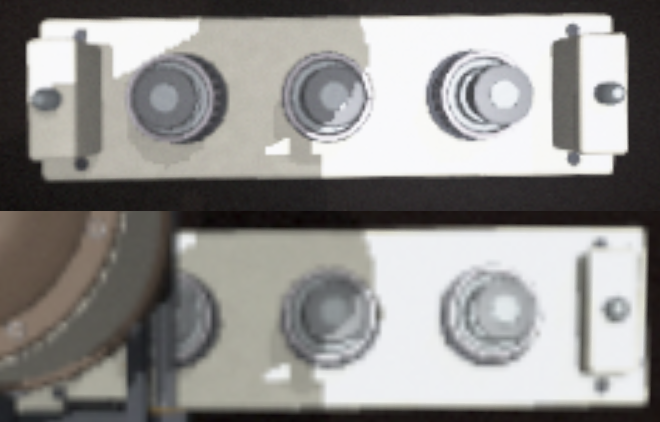

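In the rectified wrist view at z=0.106 (0.5 mm per px), the caps are at (164,95), (332,97), (503,95) and the pins at about (40,100) and (617,94). That puts the sockets near y = 0.098, 0.014 and -0.0715 at x ≈ 0.507. I'll start with the right-hand socket.

Call:
move_arm:
  series:
    - {"grip": 1, "xyz": [169, -3, 100], "angular": [0, 0, -0.01]}
    - {"grip": 1, "xyz": [169, -3, 100], "angular": [0, 0, -0.01]}
    - {"grip": 1, "xyz": [169, -3, 100], "angular": [0, 0, -0.01]}
    - {"grip": 1, "xyz": [169, -3, 150], "angular": [0, 0, -0.01]}
    - {"grip": 1, "xyz": [169, -3, 200], "angular": [0, 0, -0.01]}
    - {"grip": 1, "xyz": [169, -3, 250], "angular": [0, 0, -0.01]}
    - {"grip": 1, "xyz": [169, -3, 278], "angular": [0, 0, -0.01]}
    - {"grip": 1, "xyz": [169, -3, 278], "angular": [0, 0, -0.01]}
    - {"grip": 1, "xyz": [169, -3, 278], "angular": [0, 0, -0.01]}
    - {"grip": 1, "xyz": [169, -3, 278], "angular": [0, 0, -0.01]}

```text
time_s: 3.6
tcp_pos: [0.5086, -0.0703, 0.1436]
ee_rot: [[0.01, -1.0, 0.005], [-1.0, -0.01, -0.0], [0.0, -0.005, -1.0]]
wrist_force: [0.9, 0.6, -0.8]
gripper_width: 1.0
gripper_force: 0.0
```

```bash
python3 - <<'E'
from h import *
go(0.507,-0.0715,0.071,270.6)
c=cam("scene"); cv2.imwrite("pics/s3.png",cv2.resize(c["img"][150:300,200:400],None,fx=4,fy=4)[:,:,::-1])
E
```

```text
xyz [1.2, 2.0, 72.6] ang [-0.0048, -0.0002, -0.0003] | t 3.6 tcp [ 0.5086 -0.0703  0.1436] w 1.0 F [ 0.9  0.6 -0.8] g 0.0
```

View pics/s3.png

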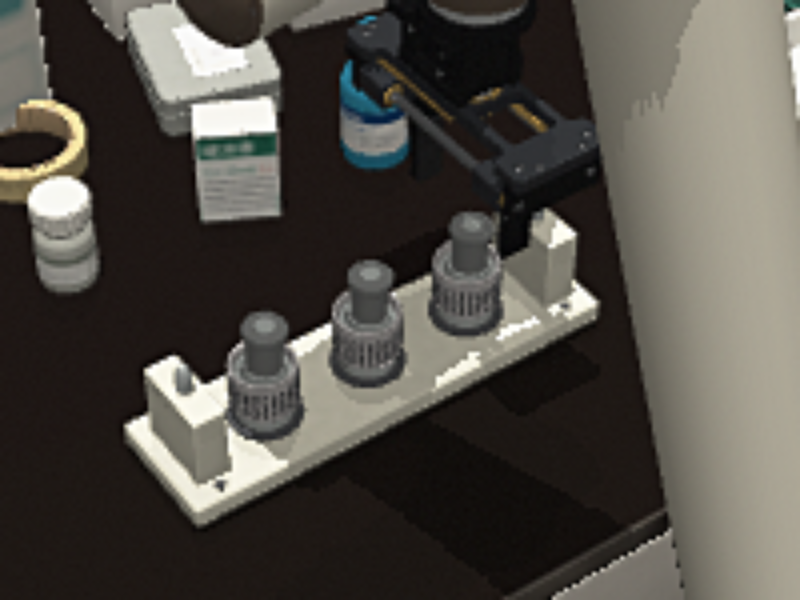

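The scene crop shows three heads at (265,325), (370,270) and (470,220), with the gripper open over the far one. I'll descend and close on the collar.

Call:
move_arm:
  series:
    - {"grip": 1, "xyz": [1, 2, 20], "angular": [-0.005, 0, 0]}
    - {"grip": 1, "xyz": [1, 2, 40], "angular": [-0.005, 0, 0]}
    - {"grip": 1, "xyz": [1, 2, 60], "angular": [-0.005, 0, 0]}
    - {"grip": 1, "xyz": [1, 2, 73], "angular": [-0.005, 0, 0]}
    - {"grip": 1, "xyz": [1, 2, 73], "angular": [-0.005, 0, 0]}
    - {"grip": 0.6, "xyz": [1, 2, 73], "angular": [-0.005, 0, 0]}
    - {"grip": 0.5, "xyz": [1, 2, 73], "angular": [-0.005, 0, 0]}
    - {"grip": 0.5, "xyz": [1, 2, 73], "angular": [-0.005, 0, 0]}
    - {"grip": 0.5, "xyz": [1, 2, 73], "angular": [-0.005, 0, 0]}
    - {"grip": 0.5, "xyz": [1, 2, 73], "angular": [-0.005, 0, 0]}

```text
time_s: 4.65
tcp_pos: [0.5051, -0.071, 0.0685]
ee_rot: [[0.01, -1.0, -0.004], [-1.0, -0.01, 0.0], [-0.0, 0.004, -1.0]]
wrist_force: [0.2, 0.7, 0.1]
gripper_width: 0.629
gripper_force: 0.0
```

Call:
move_arm:
  series:
    - {"grip": 0.5, "xyz": [0, 0, 0], "angular": [0, 0, 0]}
    - {"grip": 0.5, "xyz": [0, 0, 0], "angular": [0, 0, 0]}

```text
time_s: 4.85
tcp_pos: [0.5076, -0.0708, 0.0687]
ee_rot: [[0.011, -1.0, 0.001], [-1.0, -0.011, 0.0], [-0.0, -0.001, -1.0]]
wrist_force: [5.1, -1.8, -2.0]
gripper_width: 0.534
gripper_force: 30.0
```

Call:
move_arm:
  series:
    - {"grip": 0.4, "xyz": [0, 0, 0], "angular": [0, 0, 0]}
    - {"grip": 0.4, "xyz": [0, 0, -4], "angular": [0, 0, 0]}
    - {"grip": 0.4, "xyz": [0, 0, -8], "angular": [0, 0, 0]}
    - {"grip": 0.4, "xyz": [0, 0, -12], "angular": [0, 0, 0]}
    - {"grip": 0.4, "xyz": [0, 0, -15], "angular": [0, 0, 0]}
    - {"grip": 0.4, "xyz": [0, 0, -18], "angular": [0, 0, 0]}
    - {"grip": 0.4, "xyz": [0, 0, -20], "angular": [0, 0, 0]}
    - {"grip": 0.4, "xyz": [0, 0, -22], "angular": [0, 0, 0]}
    - {"grip": 0.4, "xyz": [0, 0, -22], "angular": [0, 0, 0]}
    - {"grip": 0.4, "xyz": [0, 0, -22], "angular": [0, 0, 0]}

```text
time_s: 5.85
tcp_pos: [0.5076, -0.0709, 0.0888]
ee_rot: [[0.01, -1.0, 0.0], [-1.0, -0.01, 0.001], [-0.001, -0.0, -1.0]]
wrist_force: [10.4, -2.5, -13.8]
gripper_width: 0.534
gripper_force: 30.0
```

```bash
python3 - <<'E'
from h import *
go(0.507,-0.0715,0.091,270.6)
c=cam("scene"); cv2.imwrite("pics/s4.png",cv2.resize(c["img"][170:270,250:370],None,fx=5,fy=5)[:,:,::-1])
E
```

```text
xyz [0.6, 0.6, -2.2] ang [-0.0005, 0.0006, -0.0005] | t 5.8 tcp [ 0.5076 -0.0709  0.0888] w 0.534 F [ 10.4  -2.5 -13.8] g 30.0
```

View pics/s4.png

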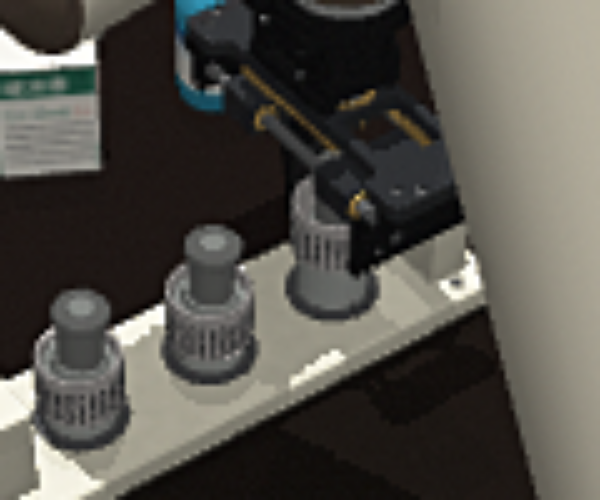

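The collar is visibly raised (about 20 mm). I'll pull slightly further to be sure it reaches the stop.

Call:
move_arm:
  series:
    - {"grip": 0.4, "xyz": [0, 0, -1], "angular": [0, 0, 0]}
    - {"grip": 0.4, "xyz": [0, 0, -2], "angular": [0, 0, 0]}
    - {"grip": 0.4, "xyz": [0, 0, -2], "angular": [0, 0, 0]}
    - {"grip": 0.4, "xyz": [0, 0, -2], "angular": [0, 0, 0]}

```text
time_s: 6.3
tcp_pos: [0.5076, -0.0708, 0.0889]
ee_rot: [[0.009, -1.0, 0.0], [-1.0, -0.009, 0.001], [-0.001, -0.0, -1.0]]
wrist_force: [13.4, -4.0, -26.4]
gripper_width: 0.532
gripper_force: 30.0
```

Call:
move_arm:
  series:
    - {"grip": 0.8, "xyz": [0, 0, 0], "angular": [0, 0, 0]}
    - {"grip": 0.8, "xyz": [0, 0, 0], "angular": [0, 0, 0]}
    - {"grip": 0.8, "xyz": [0, 0, 0], "angular": [0, 0, 0]}
    - {"grip": 0.8, "xyz": [0, 0, -5], "angular": [0, 0, 0]}
    - {"grip": 0.8, "xyz": [0, 0, -10], "angular": [0, 0, 0]}
    - {"grip": 0.8, "xyz": [0, 0, -10], "angular": [0, 0, 0]}
    - {"grip": 0.8, "xyz": [0, 0, -10], "angular": [0, 0, 0]}

```text
time_s: 7.0
tcp_pos: [0.5051, -0.071, 0.1026]
ee_rot: [[0.01, -1.0, -0.004], [-1.0, -0.01, 0.0], [-0.0, 0.004, -1.0]]
wrist_force: [-0.4, 0.0, 0.1]
gripper_width: 0.799
gripper_force: 0.0
```

```bash
python3 - <<'E'
from h import *
go(0.507,-0.0715,0.103,270.6)
E
```

```text
xyz [0.5, -1.9, -0.4] ang [0.004, 0.0002, -0.0005] | t 7.0 tcp [ 0.5051 -0.071   0.1026] w 0.799 F [-0.4  0.   0.1] g 0.0
```

Call:
move_arm:
  series:
    - {"grip": 0.8, "xyz": [0, -3, 0], "angular": [0.004, 0, 0]}
    - {"grip": 0.2, "xyz": [0, -3, 0], "angular": [0.004, 0, 0]}
    - {"grip": 0.2, "xyz": [0, -3, 0], "angular": [0.004, 0, 0]}
    - {"grip": 0.2, "xyz": [0, -3, 0], "angular": [0.004, 0, 0]}
    - {"grip": 0.2, "xyz": [0, -3, 0], "angular": [0.004, 0, 0]}
    - {"grip": 0.2, "xyz": [0, -3, 0], "angular": [0.004, 0, 0]}
    - {"grip": 0.2, "xyz": [0, -3, 0], "angular": [0.004, 0, 0]}
    - {"grip": 0.2, "xyz": [0, -3, 0], "angular": [0.004, 0, 0]}
    - {"grip": 0.2, "xyz": [0, -3, 0], "angular": [0.004, 0, 0]}
    - {"grip": 0.2, "xyz": [0, -3, 0], "angular": [0.004, 0, 0]}

```text
time_s: 8.0
tcp_pos: [0.508, -0.0711, 0.102]
ee_rot: [[0.01, -1.0, -0.001], [-1.0, -0.01, 0.0], [-0.0, 0.001, -1.0]]
wrist_force: [-0.4, -0.4, -0.2]
gripper_width: 0.347
gripper_force: 30.0
```

Call:
move_arm:
  series:
    - {"grip": 0.15, "xyz": [0, 0, 0], "angular": [0, 0, 0]}
    - {"grip": 0.15, "xyz": [0, 0, 0], "angular": [0, 0, 0]}

```text
time_s: 8.2
tcp_pos: [0.508, -0.071, 0.102]
ee_rot: [[0.01, -1.0, -0.001], [-1.0, -0.01, 0.0], [-0.0, 0.001, -1.0]]
wrist_force: [-0.4, -0.2, -1.5]
gripper_width: 0.342
gripper_force: 30.0
```

Call:
move_arm:
  series:
    - {"grip": 0.15, "xyz": [0, 0, -3], "angular": [0, 0, 0]}
    - {"grip": 0.15, "xyz": [0, 0, -6], "angular": [0, 0, 0]}
    - {"grip": 0.15, "xyz": [0, 0, -10], "angular": [0, 0, 0]}
    - {"grip": 0.15, "xyz": [0, 0, -15], "angular": [0, 0, 0]}
    - {"grip": 0.15, "xyz": [0, 0, -20], "angular": [0, 0, 0]}

```text
time_s: 8.7
tcp_pos: [0.5082, -0.0711, 0.1229]
ee_rot: [[0.01, -1.0, -0.0], [-1.0, -0.01, -0.0], [0.0, 0.0, -1.0]]
wrist_force: [0.3, -0.0, -0.4]
gripper_width: 0.346
gripper_force: 30.0
```

Call:
move_arm:
  series:
    - {"grip": 0.15, "xyz": [0, 0, -10], "angular": [0, 0, 0]}
    - {"grip": 0.15, "xyz": [0, 0, -25], "angular": [0, 0, 0]}
    - {"grip": 0.15, "xyz": [0, 0, -45], "angular": [0, 0, 0]}
    - {"grip": 0.15, "xyz": [0, 0, -65], "angular": [0, 0, 0]}
    - {"grip": 0.15, "xyz": [0, 0, -90], "angular": [0, 0, 0]}
    - {"grip": 0.15, "xyz": [0, 0, -100], "angular": [0, 0, 0]}
    - {"grip": 0.15, "xyz": [0, 0, -100], "angular": [0, 0, 0]}

```text
time_s: 9.4
tcp_pos: [0.5089, -0.0709, 0.224]
ee_rot: [[0.01, -1.0, 0.003], [-1.0, -0.01, 0.001], [-0.001, -0.003, -1.0]]
wrist_force: [0.3, -0.2, -0.8]
gripper_width: 0.346
gripper_force: 30.0
```

```bash
python3 - <<'E'
from h import *
go(0.478,-0.335,0.22,270.6)
c=cam("scene"); t=cam("top"); im=np.hstack([c["img"][100:300,250:450],rectify(t,.28,.68,-.56,-.24,.028,.002).repeat(1,0)])
cv2.imwrite("pics/s5.png",cv2.resize(im,None,fx=2,fy=2)[:,:,::-1])
E
```

```text
xyz [263.7, 33.6, 3.7] ang [-0.0033, 0.0006, -0.0004] | t 9.4 tcp [ 0.5089 -0.0709  0.224 ] w 0.346 F [ 0.3 -0.2 -0.8] g 30.0
```

View pics/s5.png

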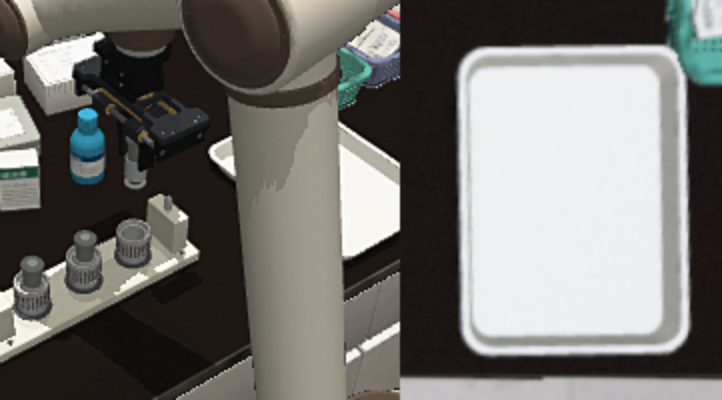

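The left panel shows the adapter hanging upright from the gripper and its socket empty. The right panel shows the tray rim, centred at about (0.480, -0.415) with its long side along world x. I'll carry the adapter there.

Call:
move_arm:
  series:
    - {"grip": 0.15, "xyz": [15, 2, 0], "angular": [0, 0, 0]}
    - {"grip": 0.15, "xyz": [45, 5, 0], "angular": [0, 0, 0]}
    - {"grip": 0.15, "xyz": [90, 10, 0], "angular": [0, 0, 0]}
    - {"grip": 0.15, "xyz": [140, 15, 0], "angular": [0, 0, 0]}
    - {"grip": 0.15, "xyz": [190, 20, 0], "angular": [0, 0, 0]}
    - {"grip": 0.15, "xyz": [240, 25, 0], "angular": [0, 0, 0]}
    - {"grip": 0.15, "xyz": [290, 28, 0], "angular": [0, 0, 0]}
    - {"grip": 0.15, "xyz": [340, 29, 0], "angular": [0, 0, 0]}
    - {"grip": 0.15, "xyz": [390, 29, 0], "angular": [0, 0, 0]}
    - {"grip": 0.15, "xyz": [409, 29, 0], "angular": [0, 0, 0]}

```text
time_s: 10.5
tcp_pos: [0.4811, -0.4848, 0.2192]
ee_rot: [[0.006, -1.0, -0.004], [-1.0, -0.006, 0.001], [-0.001, 0.004, -1.0]]
wrist_force: [-0.3, 0.6, -1.5]
gripper_width: 0.348
gripper_force: 30.0
```

Call:
move_arm:
  series:
    - {"grip": 0.15, "xyz": [0, 0, 0], "angular": [0, 0, 0]}
    - {"grip": 0.15, "xyz": [0, 0, 30], "angular": [0, 0, 0]}
    - {"grip": 0.15, "xyz": [0, 0, 70], "angular": [0, 0, 0]}
    - {"grip": 0.15, "xyz": [0, 0, 110], "angular": [0, 0, 0]}
    - {"grip": 0.15, "xyz": [0, 0, 135], "angular": [0, 0, 0]}
    - {"grip": 0.15, "xyz": [0, 0, 145], "angular": [0, 0, 0]}
    - {"grip": 0.15, "xyz": [0, 0, 150], "angular": [0, 0, 0]}
    - {"grip": 0.15, "xyz": [0, 0, 150], "angular": [0, 0, 0]}

```text
time_s: 11.3
tcp_pos: [0.4834, -0.4803, 0.0724]
ee_rot: [[0.011, -1.0, -0.001], [-1.0, -0.011, -0.0], [0.0, 0.001, -1.0]]
wrist_force: [0.2, 0.2, -0.8]
gripper_width: 0.344
gripper_force: 30.0
```

Call:
move_arm:
  series:
    - {"grip": 0.15, "xyz": [0, 0, 2], "angular": [0, 0, 0]}
    - {"grip": 0.15, "xyz": [0, 0, 3], "angular": [0, 0, 0]}
    - {"grip": 0.15, "xyz": [0, 0, 3], "angular": [0, 0, 0]}

```text
time_s: 11.6
tcp_pos: [0.4834, -0.4805, 0.07]
ee_rot: [[0.01, -1.0, 0.0], [-1.0, -0.01, -0.001], [0.001, -0.0, -1.0]]
wrist_force: [-0.6, -0.3, -0.3]
gripper_width: 0.347
gripper_force: 30.0
```

Call:
move_arm:
  series:
    - {"grip": 0.15, "xyz": [0, 0, 1.5], "angular": [0, 0, 0]}
    - {"grip": 0.15, "xyz": [0, 0, 2], "angular": [0, 0, 0]}
    - {"grip": 0.15, "xyz": [0, 0, 2], "angular": [0, 0, 0]}

```text
time_s: 11.9
tcp_pos: [0.4834, -0.4807, 0.068]
ee_rot: [[0.01, -1.0, -0.0], [-1.0, -0.01, -0.001], [0.001, 0.0, -1.0]]
wrist_force: [-1.1, 0.2, 3.4]
gripper_width: 0.348
gripper_force: 30.0
```

Call:
move_arm:
  series:
    - {"grip": 0.5, "xyz": [0, 0, 0], "angular": [0, 0, 0]}
    - {"grip": 0.7, "xyz": [0, 0, 0], "angular": [0, 0, 0]}
    - {"grip": 0.8, "xyz": [0, 0, 0], "angular": [0, 0, 0]}
    - {"grip": 0.8, "xyz": [0, 0, 0], "angular": [0, 0, 0]}
    - {"grip": 0.8, "xyz": [0, 0, 0], "angular": [0, 0, 0]}
    - {"grip": 0.8, "xyz": [0, 0, -20], "angular": [0, 0, 0]}
    - {"grip": 0.8, "xyz": [0, 0, -50], "angular": [0, 0, 0]}
    - {"grip": 0.9, "xyz": [0, 0, -100], "angular": [0, 0, 0]}
    - {"grip": 1, "xyz": [0, 0, -120], "angular": [0, 0, 0]}
    - {"grip": 1, "xyz": [0, 0, -120], "angular": [0, 0, 0]}

```text
time_s: 12.9
tcp_pos: [0.4849, -0.4817, 0.1922]
ee_rot: [[0.011, -1.0, 0.006], [-1.0, -0.011, -0.006], [0.006, -0.006, -1.0]]
wrist_force: [0.4, -0.8, 1.0]
gripper_width: 0.961
gripper_force: 0.0
```

```bash
python3 - <<'E'
from h import *
go(0.5085,0.014,0.15,270.6)
E
```

```text
xyz [-495.7, -28.5, 39.5] ang [-0.0063, -0.0058, 0.0001] | t 12.9 tcp [ 0.4849 -0.4817  0.1922] w 0.961 F [ 0.4 -0.8  1. ] g 0.0
```

Contact was felt (3.4 N) before release. Next is the middle socket.

Call:
move_arm:
  series:
    - {"grip": 1, "xyz": [-50, -3, 0], "angular": [0, 0, 0]}
    - {"grip": 1, "xyz": [-100, -6, 0], "angular": [0, 0, 0]}
    - {"grip": 1, "xyz": [-150, -9, 0], "angular": [0, 0, 0]}
    - {"grip": 1, "xyz": [-200, -12, 0], "angular": [0, 0, 0]}
    - {"grip": 1, "xyz": [-250, -15, 0], "angular": [0, 0, 0]}
    - {"grip": 1, "xyz": [-300, -18, 0], "angular": [0, 0, 0]}
    - {"grip": 1, "xyz": [-350, -21, 0], "angular": [0, 0, 0]}
    - {"grip": 1, "xyz": [-400, -24, 0], "angular": [0, 0, 0]}
    - {"grip": 1, "xyz": [-450, -27, 0], "angular": [0, 0, 0]}
    - {"grip": 1, "xyz": [-496, -29, 0], "angular": [0, 0, 0]}

```text
time_s: 13.9
tcp_pos: [0.5064, 0.018, 0.1862]
ee_rot: [[0.01, -1.0, -0.003], [-1.0, -0.01, -0.0], [0.0, 0.003, -1.0]]
wrist_force: [1.1, -1.1, 0.7]
gripper_width: 1.002
gripper_force: 0.0
```

Call:
move_arm:
  series:
    - {"grip": 1, "xyz": [0, 0, 0], "angular": [0, 0, 0]}
    - {"grip": 1, "xyz": [0, 0, 0], "angular": [0, 0, 0]}
    - {"grip": 1, "xyz": [0, 0, 0], "angular": [0, 0, 0]}

```text
time_s: 14.2
tcp_pos: [0.5067, 0.0153, 0.1863]
ee_rot: [[0.009, -1.0, -0.003], [-1.0, -0.009, -0.0], [0.0, 0.003, -1.0]]
wrist_force: [0.0, -0.3, 0.4]
gripper_width: 1.002
gripper_force: 0.0
```

```bash
python3 - <<'E'
from h import *
go(0.5085,0.014,0.07,270.6)
E
```

```text
xyz [1.2, -2.1, 116.3] ang [0.0027, -0.0004, -0.0013] | t 14.2 tcp [0.5067 0.0153 0.1863] w 1.002 F [ 0.  -0.3  0.4] g 0.0
```

Call:
move_arm:
  series:
    - {"grip": 1, "xyz": [1, -2, 50], "angular": [0.003, 0, 0]}
    - {"grip": 1, "xyz": [1, -2, 80], "angular": [0.003, 0, 0]}
    - {"grip": 1, "xyz": [1, -2, 105], "angular": [0.003, 0, 0]}
    - {"grip": 0.8, "xyz": [1, -2, 116], "angular": [0.003, 0, 0]}
    - {"grip": 0.7, "xyz": [1, -2, 116], "angular": [0.003, 0, 0]}
    - {"grip": 0.6, "xyz": [1, -2, 116], "angular": [0.003, 0, 0]}
    - {"grip": 0.4, "xyz": [1, -2, 116], "angular": [0.003, 0, 0]}
    - {"grip": 0.4, "xyz": [1, -2, 116], "angular": [0.003, 0, 0]}
    - {"grip": 0.4, "xyz": [1, -2, 116], "angular": [0.003, 0, 0]}
    - {"grip": 0.4, "xyz": [1, -2, 116], "angular": [0.003, 0, 0]}

```text
time_s: 15.2
tcp_pos: [0.5069, 0.0147, 0.0714]
ee_rot: [[0.009, -1.0, -0.002], [-1.0, -0.009, -0.001], [0.001, 0.002, -1.0]]
wrist_force: [-6.0, 1.6, 5.6]
gripper_width: 0.535
gripper_force: 30.0
```

Call:
move_arm:
  series:
    - {"grip": 0.4, "xyz": [0, 0, 0], "angular": [0, 0, 0]}
    - {"grip": 0.4, "xyz": [0, 0, 0], "angular": [0, 0, 0]}
    - {"grip": 0.4, "xyz": [0, 0, 0], "angular": [0, 0, 0]}

```text
time_s: 15.5
tcp_pos: [0.507, 0.0147, 0.0715]
ee_rot: [[0.009, -1.0, -0.002], [-1.0, -0.009, -0.001], [0.001, 0.002, -1.0]]
wrist_force: [-5.8, 1.4, 5.0]
gripper_width: 0.534
gripper_force: 30.0
```

Call:
move_arm:
  series:
    - {"grip": 0.4, "xyz": [0, 0, -4], "angular": [0, 0, 0]}
    - {"grip": 0.4, "xyz": [0, 0, -8], "angular": [0, 0, 0]}
    - {"grip": 0.4, "xyz": [0, 0, -12], "angular": [0, 0, 0]}
    - {"grip": 0.4, "xyz": [0, 0, -15], "angular": [0, 0, 0]}
    - {"grip": 0.4, "xyz": [0, 0, -18], "angular": [0, 0, 0]}
    - {"grip": 0.4, "xyz": [0, 0, -20], "angular": [0, 0, 0]}
    - {"grip": 0.4, "xyz": [0, 0, -22], "angular": [0, 0, 0]}
    - {"grip": 0.4, "xyz": [0, 0, -23], "angular": [0, 0, 0]}
    - {"grip": 0.4, "xyz": [0, 0, -23], "angular": [0, 0, 0]}
    - {"grip": 0.4, "xyz": [0, 0, -23], "angular": [0, 0, 0]}

```text
time_s: 16.5
tcp_pos: [0.507, 0.0146, 0.0917]
ee_rot: [[0.009, -1.0, -0.003], [-1.0, -0.009, -0.001], [0.0, 0.003, -1.0]]
wrist_force: [-2.1, 0.4, -26.3]
gripper_width: 0.532
gripper_force: 30.0
```

Call:
move_arm:
  series:
    - {"grip": 0.8, "xyz": [0, 0, 0], "angular": [0, 0, 0]}
    - {"grip": 0.8, "xyz": [0, 0, 0], "angular": [0, 0, 0]}
    - {"grip": 0.8, "xyz": [0, 0, 0], "angular": [0, 0, 0]}
    - {"grip": 0.8, "xyz": [0, 0, -5], "angular": [0, 0, 0]}
    - {"grip": 0.8, "xyz": [0, 0, -8], "angular": [0, 0, 0]}
    - {"grip": 0.8, "xyz": [0, 0, -8], "angular": [0, 0, 0]}
    - {"grip": 0.8, "xyz": [0, 0, -8], "angular": [0, 0, 0]}

```text
time_s: 17.2
tcp_pos: [0.5098, 0.0151, 0.1028]
ee_rot: [[0.01, -1.0, 0.004], [-1.0, -0.01, 0.001], [-0.0, -0.004, -1.0]]
wrist_force: [-0.6, -0.6, -0.0]
gripper_width: 0.798
gripper_force: 0.0
```

Call:
move_arm:
  series:
    - {"grip": 0.8, "xyz": [0, 2.5, 0], "angular": [-0.004, 0, 0]}
    - {"grip": 0.15, "xyz": [0, 2.5, 0], "angular": [-0.004, 0, 0]}
    - {"grip": 0.15, "xyz": [0, 2.5, 0], "angular": [-0.004, 0, 0]}
    - {"grip": 0.15, "xyz": [0, 2.5, 0], "angular": [-0.004, 0, 0]}
    - {"grip": 0.15, "xyz": [0, 2.5, 0], "angular": [-0.004, 0, 0]}
    - {"grip": 0.15, "xyz": [0, 2.5, 0], "angular": [-0.004, 0, 0]}
    - {"grip": 0.15, "xyz": [0, 2.5, 0], "angular": [-0.004, 0, 0]}
    - {"grip": 0.15, "xyz": [0, 2.5, 0], "angular": [-0.004, 0, 0]}
    - {"grip": 0.15, "xyz": [0, 2.5, 0], "angular": [-0.004, 0, 0]}
    - {"grip": 0.15, "xyz": [0, 2.5, 0], "angular": [-0.004, 0, 0]}

```text
time_s: 18.2
tcp_pos: [0.5066, 0.015, 0.1021]
ee_rot: [[0.01, -1.0, -0.002], [-1.0, -0.01, 0.0], [-0.0, 0.002, -1.0]]
wrist_force: [-0.2, 0.6, -0.9]
gripper_width: 0.35
gripper_force: 30.0
```

Call:
move_arm:
  series:
    - {"grip": 0.15, "xyz": [0, 0, 0], "angular": [0, 0, 0]}
    - {"grip": 0.15, "xyz": [0, 0, 0], "angular": [0, 0, 0]}
    - {"grip": 0.15, "xyz": [0, 0, -4], "angular": [0, 0, 0]}
    - {"grip": 0.15, "xyz": [0, 0, -8], "angular": [0, 0, 0]}
    - {"grip": 0.15, "xyz": [0, 0, -14], "angular": [0, 0, 0]}
    - {"grip": 0.15, "xyz": [0, 0, -20], "angular": [0, 0, 0]}

```text
time_s: 18.8
tcp_pos: [0.5066, 0.0149, 0.1228]
ee_rot: [[0.01, -1.0, -0.002], [-1.0, -0.01, -0.0], [0.0, 0.002, -1.0]]
wrist_force: [0.5, 0.6, -0.8]
gripper_width: 0.35
gripper_force: 30.0
```

Call:
move_arm:
  series:
    - {"grip": 0.15, "xyz": [0, 0, -10], "angular": [0, 0, 0]}
    - {"grip": 0.15, "xyz": [0, 0, -25], "angular": [0, 0, 0]}
    - {"grip": 0.15, "xyz": [0, 0, -45], "angular": [0, 0, 0]}
    - {"grip": 0.15, "xyz": [0, 0, -65], "angular": [0, 0, 0]}
    - {"grip": 0.15, "xyz": [0, 0, -90], "angular": [0, 0, 0]}
    - {"grip": 0.15, "xyz": [0, 0, -100], "angular": [0, 0, 0]}
    - {"grip": 0.15, "xyz": [0, 0, -100], "angular": [0, 0, 0]}

```text
time_s: 19.5
tcp_pos: [0.5076, 0.0152, 0.224]
ee_rot: [[0.01, -1.0, 0.002], [-1.0, -0.01, 0.001], [-0.001, -0.002, -1.0]]
wrist_force: [-0.0, -0.6, -0.2]
gripper_width: 0.347
gripper_force: 30.0
```

```bash
python3 - <<'E'
from h import *
go(0.47,-0.413,0.222,270.6)
E
```

```text
xyz [427.8, 41.9, 1.3] ang [-0.0022, 0.0013, -0.0004] | t 19.5 tcp [0.5076 0.0152 0.224 ] w 0.347 F [-0.  -0.6 -0.2] g 30.0
```

Call:
move_arm:
  series:
    - {"grip": 0.15, "xyz": [15, 2, 0], "angular": [0, 0, 0]}
    - {"grip": 0.15, "xyz": [50, 5, 0], "angular": [0, 0, 0]}
    - {"grip": 0.15, "xyz": [100, 10, 0], "angular": [0, 0, 0]}
    - {"grip": 0.15, "xyz": [150, 15, 0], "angular": [0, 0, 0]}
    - {"grip": 0.15, "xyz": [200, 20, 0], "angular": [0, 0, 0]}
    - {"grip": 0.15, "xyz": [250, 25, 0], "angular": [0, 0, 0]}
    - {"grip": 0.15, "xyz": [300, 30, 0], "angular": [0, 0, 0]}
    - {"grip": 0.15, "xyz": [350, 35, 0], "angular": [0, 0, 0]}
    - {"grip": 0.15, "xyz": [400, 40, 0], "angular": [0, 0, 0]}
    - {"grip": 0.15, "xyz": [428, 42, 0], "angular": [0, 0, 0]}

```text
time_s: 20.5
tcp_pos: [0.4668, -0.4168, 0.2197]
ee_rot: [[0.007, -1.0, -0.006], [-1.0, -0.007, 0.002], [-0.002, 0.006, -1.0]]
wrist_force: [-0.2, 0.2, -1.9]
gripper_width: 0.351
gripper_force: 30.0
```

Call:
move_arm:
  series:
    - {"grip": 0.15, "xyz": [0, 0, 0], "angular": [0, 0, 0]}
    - {"grip": 0.15, "xyz": [0, 0, 30], "angular": [0, 0, 0]}
    - {"grip": 0.15, "xyz": [0, 0, 70], "angular": [0, 0, 0]}
    - {"grip": 0.15, "xyz": [0, 0, 110], "angular": [0, 0, 0]}
    - {"grip": 0.15, "xyz": [0, 0, 135], "angular": [0, 0, 0]}
    - {"grip": 0.15, "xyz": [0, 0, 145], "angular": [0, 0, 0]}
    - {"grip": 0.15, "xyz": [0, 0, 150], "angular": [0, 0, 0]}
    - {"grip": 0.15, "xyz": [0, 0, 150], "angular": [0, 0, 0]}

```text
time_s: 21.3
tcp_pos: [0.4689, -0.4135, 0.0723]
ee_rot: [[0.01, -1.0, -0.002], [-1.0, -0.01, -0.0], [0.0, 0.002, -1.0]]
wrist_force: [-0.8, -0.2, 0.1]
gripper_width: 0.348
gripper_force: 30.0
```

Call:
move_arm:
  series:
    - {"grip": 0.15, "xyz": [0, 0, 2], "angular": [0, 0, 0]}
    - {"grip": 0.15, "xyz": [0, 0, 4], "angular": [0, 0, 0]}
    - {"grip": 0.15, "xyz": [0, 0, 4.5], "angular": [0, 0, 0]}
    - {"grip": 0.15, "xyz": [0, 0, 4.5], "angular": [0, 0, 0]}

```text
time_s: 21.7
tcp_pos: [0.4689, -0.4135, 0.0681]
ee_rot: [[0.01, -1.0, -0.001], [-1.0, -0.01, -0.0], [0.0, 0.001, -1.0]]
wrist_force: [0.1, 0.9, -1.1]
gripper_width: 0.346
gripper_force: 30.0
```

Call:
move_arm:
  series:
    - {"grip": 0.5, "xyz": [0, 0, 0], "angular": [0, 0, 0]}
    - {"grip": 0.7, "xyz": [0, 0, 0], "angular": [0, 0, 0]}
    - {"grip": 0.8, "xyz": [0, 0, 0], "angular": [0, 0, 0]}
    - {"grip": 0.8, "xyz": [0, 0, 0], "angular": [0, 0, 0]}
    - {"grip": 0.8, "xyz": [0, 0, 0], "angular": [0, 0, 0]}
    - {"grip": 0.8, "xyz": [0, 0, -20], "angular": [0, 0, 0]}
    - {"grip": 0.8, "xyz": [0, 0, -50], "angular": [0, 0, 0]}
    - {"grip": 0.9, "xyz": [0, 0, -100], "angular": [0, 0, 0]}
    - {"grip": 1, "xyz": [0, 0, -120], "angular": [0, 0, 0]}
    - {"grip": 1, "xyz": [0, 0, -120], "angular": [0, 0, 0]}

```text
time_s: 22.7
tcp_pos: [0.4709, -0.4147, 0.1924]
ee_rot: [[0.011, -1.0, 0.006], [-1.0, -0.011, -0.005], [0.005, -0.006, -1.0]]
wrist_force: [-0.3, 0.7, -0.5]
gripper_width: 0.961
gripper_force: 0.0
```

```bash
python3 - <<'E'
from h import *
go(0.5065,0.0995,0.19,270.6)
t=cam("wrist"); s=cam("scene"); cv2.imwrite("pics/s6.png",np.hstack([t["img"],s["img"][100:,250:520].repeat(1,0) if 0 else np.vstack([s["img"][120:330,280:560],np.zeros((210,280,3),np.uint8)])])[:,:,::-1][:,:800])
E
```

```text
xyz [-513.8, -41.0, 0.0] ang [-0.0057, -0.0051, 0.0001] | t 22.7 tcp [ 0.4709 -0.4147  0.1924] w 0.961 F [-0.3  0.7 -0.5] g 0.0
```

View pics/s6.png

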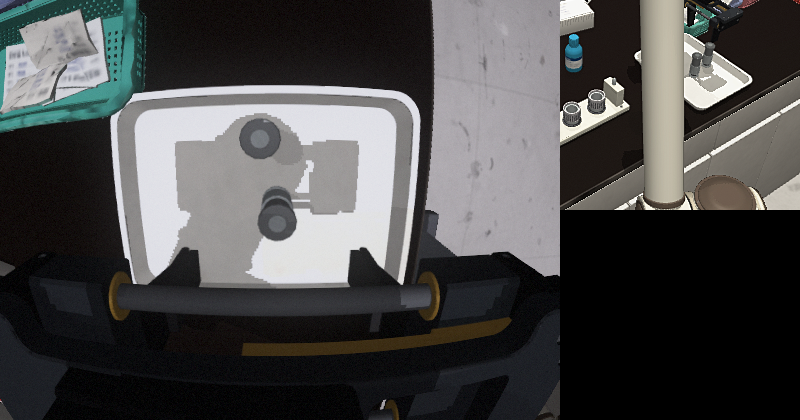

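Both adapters stand upright in the tray, with heads at (260,140) and (277,220) in the wrist view. Next is the left socket.

Call:
move_arm:
  series:
    - {"grip": 1, "xyz": [-50, -4, 0], "angular": [0, 0, 0]}
    - {"grip": 1, "xyz": [-100, -8, 0], "angular": [0, 0, 0]}
    - {"grip": 1, "xyz": [-150, -12, 0], "angular": [0, 0, 0]}
    - {"grip": 1, "xyz": [-200, -16, 0], "angular": [0, 0, 0]}
    - {"grip": 1, "xyz": [-250, -20, 0], "angular": [0, 0, 0]}
    - {"grip": 1, "xyz": [-300, -24, 0], "angular": [0, 0, 0]}
    - {"grip": 1, "xyz": [-350, -28, 0], "angular": [0, 0, 0]}
    - {"grip": 1, "xyz": [-400, -32, 0], "angular": [0, 0, 0]}
    - {"grip": 1, "xyz": [-450, -36, 0], "angular": [0, 0, 0]}
    - {"grip": 1, "xyz": [-500, -40, 0], "angular": [0, 0, 0]}

```text
time_s: 23.8
tcp_pos: [0.5027, 0.087, 0.186]
ee_rot: [[0.01, -1.0, -0.005], [-1.0, -0.01, -0.001], [0.001, 0.005, -1.0]]
wrist_force: [1.7, 0.1, -0.6]
gripper_width: 1.003
gripper_force: 0.0
```

Call:
move_arm:
  series:
    - {"grip": 1, "xyz": [-14, -1, 0], "angular": [0, 0, 0]}
    - {"grip": 1, "xyz": [-14, -1, 0], "angular": [0, 0, 0]}
    - {"grip": 1, "xyz": [-14, -1, 0], "angular": [0, 0, 0]}
    - {"grip": 1, "xyz": [-14, -1, 0], "angular": [0, 0, 0]}

```text
time_s: 24.2
tcp_pos: [0.5043, 0.0979, 0.1869]
ee_rot: [[0.008, -1.0, -0.004], [-1.0, -0.008, -0.001], [0.001, 0.004, -1.0]]
wrist_force: [-0.4, -0.2, -1.1]
gripper_width: 1.002
gripper_force: 0.0
```

```bash
python3 - <<'E'
from h import *
go(0.5063,0.0993,0.07,270.6)
E
```

```text
xyz [-1.5, -2.5, 116.8] ang [0.0037, -0.0008, -0.0022] | t 24.2 tcp [0.5043 0.0979 0.1869] w 1.002 F [-0.4 -0.2 -1.1] g 0.0
```

Call:
move_arm:
  series:
    - {"grip": 1, "xyz": [-1.5, -1, 50], "angular": [0.003, 0, -0.002]}
    - {"grip": 1, "xyz": [-1.5, -1, 80], "angular": [0.003, 0, -0.002]}
    - {"grip": 1, "xyz": [-1.5, -1, 105], "angular": [0.003, 0, -0.002]}
    - {"grip": 0.8, "xyz": [-1.5, -1, 116], "angular": [0.003, 0, -0.002]}
    - {"grip": 0.7, "xyz": [-1.5, -1, 116], "angular": [0.003, 0, -0.002]}
    - {"grip": 0.6, "xyz": [-1.5, -1, 116], "angular": [0.003, 0, -0.002]}
    - {"grip": 0.4, "xyz": [-1.5, -1, 116], "angular": [0.003, 0, -0.002]}
    - {"grip": 0.4, "xyz": [-1.5, -1, 116], "angular": [0.003, 0, -0.002]}
    - {"grip": 0.4, "xyz": [-1.5, -1, 116], "angular": [0.003, 0, -0.002]}
    - {"grip": 0.4, "xyz": [-1.5, -1, 116], "angular": [0.003, 0, -0.002]}

```text
time_s: 25.2
tcp_pos: [0.5059, 0.1011, 0.0724]
ee_rot: [[0.012, -1.0, 0.002], [-1.0, -0.012, 0.001], [-0.001, -0.002, -1.0]]
wrist_force: [-1.0, -0.3, 4.2]
gripper_width: 0.532
gripper_force: 30.0
```

Call:
move_arm:
  series:
    - {"grip": 0.4, "xyz": [0, 0, 0], "angular": [0, 0, 0]}
    - {"grip": 0.4, "xyz": [0, 0, 0], "angular": [0, 0, 0]}
    - {"grip": 0.4, "xyz": [0, 0, 0], "angular": [0, 0, 0]}

```text
time_s: 25.5
tcp_pos: [0.5059, 0.1011, 0.0724]
ee_rot: [[0.013, -1.0, 0.002], [-1.0, -0.013, 0.0], [-0.0, -0.002, -1.0]]
wrist_force: [-1.7, -0.1, 5.4]
gripper_width: 0.535
gripper_force: 30.0
```

Call:
move_arm:
  series:
    - {"grip": 0.4, "xyz": [0, 0, -4], "angular": [0, 0, 0]}
    - {"grip": 0.4, "xyz": [0, 0, -8], "angular": [0, 0, 0]}
    - {"grip": 0.4, "xyz": [0, 0, -12], "angular": [0, 0, 0]}
    - {"grip": 0.4, "xyz": [0, 0, -15], "angular": [0, 0, 0]}
    - {"grip": 0.4, "xyz": [0, 0, -18], "angular": [0, 0, 0]}
    - {"grip": 0.4, "xyz": [0, 0, -20], "angular": [0, 0, 0]}
    - {"grip": 0.4, "xyz": [0, 0, -22], "angular": [0, 0, 0]}
    - {"grip": 0.4, "xyz": [0, 0, -23], "angular": [0, 0, 0]}
    - {"grip": 0.4, "xyz": [0, 0, -23], "angular": [0, 0, 0]}
    - {"grip": 0.4, "xyz": [0, 0, -23], "angular": [0, 0, 0]}

```text
time_s: 26.5
tcp_pos: [0.5059, 0.1011, 0.0926]
ee_rot: [[0.011, -1.0, 0.001], [-1.0, -0.011, 0.001], [-0.001, -0.001, -1.0]]
wrist_force: [7.8, 1.2, -19.1]
gripper_width: 0.537
gripper_force: 30.0
```

Call:
move_arm:
  series:
    - {"grip": 0.4, "xyz": [0, 0, -1], "angular": [0, 0, 0]}
    - {"grip": 0.4, "xyz": [0, 0, -1.5], "angular": [0, 0, 0]}
    - {"grip": 0.4, "xyz": [0, 0, -1.5], "angular": [0, 0, 0]}

```text
time_s: 26.8
tcp_pos: [0.5059, 0.1011, 0.0927]
ee_rot: [[0.011, -1.0, 0.001], [-1.0, -0.011, 0.001], [-0.001, -0.001, -1.0]]
wrist_force: [12.6, -0.0, -27.2]
gripper_width: 0.534
gripper_force: 30.0
```

Call:
move_arm:
  series:
    - {"grip": 0.8, "xyz": [0, 0, 0], "angular": [0, 0, 0]}
    - {"grip": 0.8, "xyz": [0, 0, 0], "angular": [0, 0, 0]}
    - {"grip": 0.8, "xyz": [0, 0, 0], "angular": [0, 0, 0]}
    - {"grip": 0.8, "xyz": [0, 0, -4], "angular": [0, 0, 0]}
    - {"grip": 0.8, "xyz": [0, 0, -6], "angular": [0, 0, 0]}
    - {"grip": 0.8, "xyz": [0, 0, -6], "angular": [0, 0, 0]}
    - {"grip": 0.8, "xyz": [0, 0, -6], "angular": [0, 0, 0]}

```text
time_s: 27.5
tcp_pos: [0.5055, 0.1009, 0.1024]
ee_rot: [[0.012, -1.0, 0.001], [-1.0, -0.012, 0.0], [-0.0, -0.001, -1.0]]
wrist_force: [-0.8, -0.8, -0.5]
gripper_width: 0.802
gripper_force: 0.0
```

Call:
move_arm:
  series:
    - {"grip": 0.5, "xyz": [0, -0.5, 0], "angular": [0, 0, 0]}
    - {"grip": 0.15, "xyz": [0, -0.5, 0], "angular": [0, 0, 0]}
    - {"grip": 0.15, "xyz": [0, -0.5, 0], "angular": [0, 0, 0]}
    - {"grip": 0.15, "xyz": [0, -0.5, 0], "angular": [0, 0, 0]}
    - {"grip": 0.15, "xyz": [0, -0.5, 0], "angular": [0, 0, 0]}
    - {"grip": 0.15, "xyz": [0, -0.5, 0], "angular": [0, 0, 0]}
    - {"grip": 0.15, "xyz": [0, -0.5, 0], "angular": [0, 0, 0]}
    - {"grip": 0.15, "xyz": [0, -0.5, 0], "angular": [0, 0, 0]}
    - {"grip": 0.15, "xyz": [0, -0.5, 0], "angular": [0, 0, 0]}
    - {"grip": 0.15, "xyz": [0, -0.5, 0], "angular": [0, 0, 0]}

```text
time_s: 28.5
tcp_pos: [0.506, 0.1008, 0.102]
ee_rot: [[0.012, -1.0, 0.001], [-1.0, -0.012, -0.0], [0.0, -0.001, -1.0]]
wrist_force: [-0.0, -0.5, -1.0]
gripper_width: 0.348
gripper_force: 30.0
```

Call:
move_arm:
  series:
    - {"grip": 0.15, "xyz": [0, 0, 0], "angular": [0, 0, 0]}
    - {"grip": 0.15, "xyz": [0, 0, 0], "angular": [0, 0, 0]}
    - {"grip": 0.15, "xyz": [0, 0, -4], "angular": [0, 0, 0]}
    - {"grip": 0.15, "xyz": [0, 0, -8], "angular": [0, 0, 0]}
    - {"grip": 0.15, "xyz": [0, 0, -14], "angular": [0, 0, 0]}
    - {"grip": 0.15, "xyz": [0, 0, -20], "angular": [0, 0, 0]}

```text
time_s: 29.1
tcp_pos: [0.5061, 0.1008, 0.1229]
ee_rot: [[0.012, -1.0, 0.001], [-1.0, -0.012, -0.0], [0.0, -0.001, -1.0]]
wrist_force: [1.0, -1.5, -1.2]
gripper_width: 0.351
gripper_force: 30.0
```

Call:
move_arm:
  series:
    - {"grip": 0.15, "xyz": [0, 0, -10], "angular": [0, 0, 0]}
    - {"grip": 0.15, "xyz": [0, 0, -25], "angular": [0, 0, 0]}
    - {"grip": 0.15, "xyz": [0, 0, -45], "angular": [0, 0, 0]}
    - {"grip": 0.15, "xyz": [0, 0, -65], "angular": [0, 0, 0]}
    - {"grip": 0.15, "xyz": [0, 0, -90], "angular": [0, 0, 0]}
    - {"grip": 0.15, "xyz": [0, 0, -100], "angular": [0, 0, 0]}
    - {"grip": 0.15, "xyz": [0, 0, -100], "angular": [0, 0, 0]}

```text
time_s: 29.8
tcp_pos: [0.5066, 0.1012, 0.224]
ee_rot: [[0.012, -1.0, 0.005], [-1.0, -0.012, 0.002], [-0.002, -0.005, -1.0]]
wrist_force: [-0.1, -0.0, -1.1]
gripper_width: 0.345
gripper_force: 30.0
```

Call:
move_arm:
  series:
    - {"grip": 0.15, "xyz": [20, 2, 0], "angular": [0, 0, 0]}
    - {"grip": 0.15, "xyz": [60, 4, 0], "angular": [0, 0, 0]}
    - {"grip": 0.15, "xyz": [110, 8, 0], "angular": [0, 0, 0]}
    - {"grip": 0.15, "xyz": [160, 12, 0], "angular": [0, 0, 0]}
    - {"grip": 0.15, "xyz": [210, 16, 0], "angular": [0, 0, 0]}
    - {"grip": 0.15, "xyz": [260, 20, 0], "angular": [0, 0, 0]}
    - {"grip": 0.15, "xyz": [310, 24, 0], "angular": [0, 0, 0]}
    - {"grip": 0.15, "xyz": [360, 28, 0], "angular": [0, 0, 0]}
    - {"grip": 0.15, "xyz": [410, 31, 0], "angular": [0, 0, 0]}
    - {"grip": 0.15, "xyz": [451, 31, 0], "angular": [0, 0, 0]}

```text
time_s: 30.8
tcp_pos: [0.4789, -0.3526, 0.2204]
ee_rot: [[0.011, -1.0, -0.002], [-1.0, -0.011, 0.001], [-0.001, 0.002, -1.0]]
wrist_force: [1.2, 0.2, -1.1]
gripper_width: 0.348
gripper_force: 30.0
```

Call:
move_arm:
  series:
    - {"grip": 0.15, "xyz": [0, 0, 0], "angular": [0, 0, 0]}
    - {"grip": 0.15, "xyz": [0, 0, 30], "angular": [0, 0, 0]}
    - {"grip": 0.15, "xyz": [0, 0, 70], "angular": [0, 0, 0]}
    - {"grip": 0.15, "xyz": [0, 0, 110], "angular": [0, 0, 0]}
    - {"grip": 0.15, "xyz": [0, 0, 135], "angular": [0, 0, 0]}
    - {"grip": 0.15, "xyz": [0, 0, 145], "angular": [0, 0, 0]}
    - {"grip": 0.15, "xyz": [0, 0, 150], "angular": [0, 0, 0]}
    - {"grip": 0.15, "xyz": [0, 0, 150], "angular": [0, 0, 0]}

```text
time_s: 31.6
tcp_pos: [0.4808, -0.3504, 0.0721]
ee_rot: [[0.013, -1.0, 0.001], [-1.0, -0.013, -0.0], [0.0, -0.001, -1.0]]
wrist_force: [-0.2, -0.0, -0.3]
gripper_width: 0.347
gripper_force: 30.0
```

Call:
move_arm:
  series:
    - {"grip": 0.15, "xyz": [0, 0, 2], "angular": [0, 0, 0]}
    - {"grip": 0.15, "xyz": [0, 0, 4], "angular": [0, 0, 0]}
    - {"grip": 0.15, "xyz": [0, 0, 4.5], "angular": [0, 0, 0]}
    - {"grip": 0.15, "xyz": [0, 0, 4.5], "angular": [0, 0, 0]}

```text
time_s: 32.0
tcp_pos: [0.4806, -0.3506, 0.068]
ee_rot: [[0.012, -1.0, 0.002], [-1.0, -0.012, -0.0], [0.0, -0.002, -1.0]]
wrist_force: [0.1, -0.1, 0.6]
gripper_width: 0.348
gripper_force: 30.0
```

Call:
move_arm:
  series:
    - {"grip": 0.5, "xyz": [0, 0, 0], "angular": [0, 0, 0]}
    - {"grip": 0.7, "xyz": [0, 0, 0], "angular": [0, 0, 0]}
    - {"grip": 0.8, "xyz": [0, 0, 0], "angular": [0, 0, 0]}
    - {"grip": 0.8, "xyz": [0, 0, 0], "angular": [0, 0, 0]}
    - {"grip": 0.8, "xyz": [0, 0, 0], "angular": [0, 0, 0]}
    - {"grip": 0.8, "xyz": [0, 0, -20], "angular": [0, 0, 0]}
    - {"grip": 0.8, "xyz": [0, 0, -50], "angular": [0, 0, 0]}
    - {"grip": 0.9, "xyz": [0, 0, -100], "angular": [0, 0, 0]}
    - {"grip": 1, "xyz": [0, 0, -150], "angular": [0, 0, 0]}
    - {"grip": 1, "xyz": [0, 0, -200], "angular": [0, 0, 0]}

```text
time_s: 33.0
tcp_pos: [0.4798, -0.3503, 0.2695]
ee_rot: [[0.012, -1.0, 0.001], [-1.0, -0.012, -0.0], [0.0, -0.001, -1.0]]
wrist_force: [1.0, -0.5, -0.9]
gripper_width: 0.962
gripper_force: 0.0
```

```bash
python3 - <<'E'
from h import *
go(0.465,0.39,0.28,270.6)
w=cam("wrist"); t=cam("top"); g=cv2.cvtColor(t["img"],cv2.COLOR_RGB2GRAY)
b=(g>110).astype(np.uint8); b[335:]=0; b[:190]=0; b[:,:60]=0; b[:,195:]=0
for k in cv2.findContours(b,0,2)[0]:
    if cv2.contourArea(k)<500: continue
    rc=cv2.minAreaRect(k); print(cv2.contourArea(k),rc); print(onz(t,cv2.boxPoints(rc),.008).round(4).tolist())
im=np.hstack([w["img"][:,:400],rectify(t,.27,.66,.3,.5,.04,.001)])
im=np.hstack([w["img"][:390,50:450],rectify(t,.27,.66,.3,.5,.04,.001)])
cv2.imwrite("pics/s7.png",im[:,:,::-1])
E
```

```text
xyz [-740.5, 5.9, -10.5] ang [-0.0009, -0.0, 0.0016] | t 33.0 tcp [ 0.4798 -0.3503  0.2695] w 0.962 F [ 1.  -0.5 -0.9] g 0.0
1110.0 ((127.0, 329.5), (9.0, 134.0), 90.0)
[[0.3025, 0.5519, 0.008], [0.2978, 0.2026, 0.008], [0.2747, 0.2023, 0.008], [0.2796, 0.5507, 0.008]]
3889.0 ((119.65414428710938, 253.85385131835938), (125.25984191894531, 32.89369583129883), 87.70938873291016)
[[0.6547, 0.4604, 0.008], [0.6578, 0.3717, 0.008], [0.3235, 0.3484, 0.008], [0.3212, 0.4341, 0.008]]Traceback (most recent call last):
  File "<stdin>", line 8, in <module>
    return _nx.concatenate(arrs, 1, dtype=dtype, casting=casting)
           ~~~~~~~~~~~~~~~^^^^^^^^^^^^^^^^^^^^^^^^^^^^^^^^^^^^^^^
ValueError: all the input array dimensions except for the concatenation axis must match exactly, but along dimension 0, the array at index 0 has size 420 and the array at index 1 has size 390
```

Call:
move_arm:
  series:
    - {"grip": 1, "xyz": [-50, 0, -30], "angular": [0, 0, 0]}
    - {"grip": 1, "xyz": [-420, 35, -150], "angular": [0, 0, 0]}
    - {"grip": 1, "xyz": [-420, 35, -150], "angular": [0, 0, 0]}
    - {"grip": 1, "xyz": [-420, 35, -150], "angular": [0, 0, 0]}
    - {"grip": 1, "xyz": [-420, 35, -150], "angular": [0, 0, 0]}
    - {"grip": 1, "xyz": [-420, 35, -150], "angular": [0, 0, 0]}
    - {"grip": 1, "xyz": [-420, 35, -150], "angular": [0, 0, 0]}
    - {"grip": 1, "xyz": [-420, 35, -150], "angular": [0, 0, 0]}
    - {"grip": 1, "xyz": [-420, 35, -150], "angular": [0, 0, 0]}
    - {"grip": 1, "xyz": [-420, 35, -150], "angular": [0, 0, 0]}

```text
time_s: 34.1
tcp_pos: [0.4402, 0.0734, 0.4194]
ee_rot: [[0.019, -1.0, 0.005], [-1.0, -0.019, 0.003], [-0.002, -0.005, -1.0]]
wrist_force: [0.6, -0.2, -0.7]
gripper_width: 1.0
gripper_force: 0.0
```

Call:
move_arm:
  series:
    - {"grip": 1, "xyz": [-335, 35, 0], "angular": [0, 0, -1.3]}
    - {"grip": 1, "xyz": [-335, 35, 0], "angular": [0, 0, -1.3]}
    - {"grip": 1, "xyz": [-335, 35, 0], "angular": [0, 0, -1.3]}
    - {"grip": 1, "xyz": [-335, 35, 0], "angular": [0, 0, -1.3]}
    - {"grip": 1, "xyz": [-335, 35, 0], "angular": [0, 0, -1.3]}
    - {"grip": 1, "xyz": [-335, 35, 0], "angular": [0, 0, -1.3]}
    - {"grip": 1, "xyz": [-335, 35, 0], "angular": [0, 0, -1.3]}
    - {"grip": 1, "xyz": [-335, 35, 0], "angular": [0, 0, -1.3]}
    - {"grip": 1, "xyz": [-335, 35, 0], "angular": [0, 0, -1.3]}
    - {"grip": 1, "xyz": [-335, 35, 0], "angular": [0, 0, -1.3]}

```text
time_s: 35.1
tcp_pos: [0.4012, 0.4036, 0.4165]
ee_rot: [[0.967, -0.256, 0.0], [-0.256, -0.967, -0.001], [0.001, 0.001, -1.0]]
wrist_force: [0.3, 0.1, -0.1]
gripper_width: 1.0
gripper_force: 0.0
```

```bash
python3 - <<'E'
from h import *
go(0.40,0.404,0.42,364.3)
E
```

```text
xyz [-1.3, -0.1, -3.5] ang [0.0012, -0.0004, -0.3341] | t 35.1 tcp [0.4012 0.4036 0.4165] w 1.0 F [ 0.3  0.1 -0.1] g 0.0
```

Call:
move_arm:
  series:
    - {"grip": 1, "xyz": [0, 0, 0], "angular": [0, 0, -0.334]}
    - {"grip": 1, "xyz": [0, 0, 0], "angular": [0, 0, -0.334]}
    - {"grip": 1, "xyz": [0, 0, 0], "angular": [0, 0, -0.334]}
    - {"grip": 1, "xyz": [0, 0, 0], "angular": [0, 0, -0.334]}

```text
time_s: 35.5
tcp_pos: [0.4013, 0.403, 0.4173]
ee_rot: [[0.997, 0.072, 0.001], [0.072, -0.997, -0.0], [0.001, 0.0, -1.0]]
wrist_force: [0.0, -0.4, -0.3]
gripper_width: 1.0
gripper_force: 0.0
```

```bash
python3 - <<'E'
from h import *
w=cam("wrist"); t=cam("top"); np.savez("w7.npz",**{k:w[k] for k in("img","K","o","Rwc")})
for c in(w,t):
    a=rectify(c,.28,.70,.3,.5,.008,.001); g=cv2.cvtColor(a,cv2.COLOR_RGB2GRAY)
    b=(g>110).astype(np.uint8)
    k=max(cv2.findContours(b[:,:],0,2)[0],key=cv2.contourArea); rc=cv2.minAreaRect(k); print(rc, "xy",.70-rc[0][1]*.001,.5-rc[0][0]*.001)
im=np.hstack([rectify(c,.28,.70,.3,.5,z,.001) for c,z in((w,.008),(w,.046),(t,.008),(t,.046))])
cv2.imwrite("pics/s7.png",im[:,:,::-1]); 
E
```

```text
((96.9405517578125, 207.22769165039062), (331.3074035644531, 86.440185546875), 86.04682159423828) xy 0.49277230834960933 0.4030594482421875
((97.02316284179688, 209.3304901123047), (331.0103454589844, 86.99676513671875), 85.98950958251953) xy 0.49066950988769525 0.4029768371582031
```

View pics/s7.png

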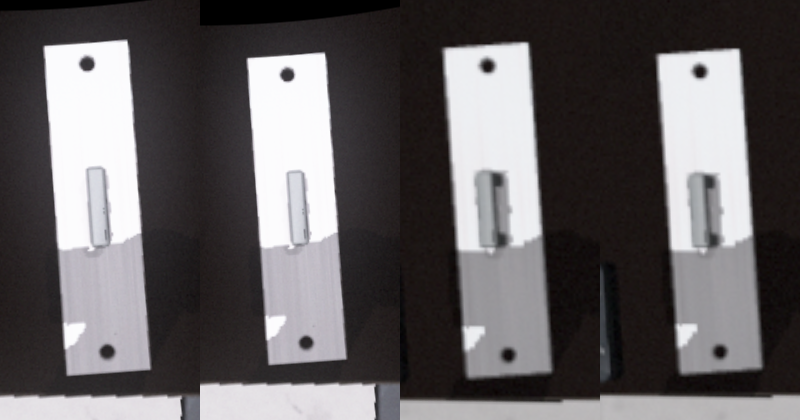

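Rectified views: the plate holes are at (87,63) and (107,351) in panel 1 and the handle bar at (297,208) in panel 2. That gives a plate centre near (0.4925, 0.403) and yaw 4.0°.

```bash
python3 - <<'E'
from h import *
go(0.4925,0.403,0.039,363.97)
E
```

```text
xyz [90.6, 6.7, 378.4] ang [0.0001, -0.0009, 0.0031] | t 35.6 tcp [0.4013 0.4031 0.4174] w 1.001 F [-0.  -0.4  0.1] g 0.0
```

Call:
move_arm:
  series:
    - {"grip": 1, "xyz": [50, 4, 10], "angular": [0, 0, 0.003]}
    - {"grip": 1, "xyz": [91, 7, 50], "angular": [0, 0, 0.003]}
    - {"grip": 0.8, "xyz": [91, 7, 100], "angular": [0, 0, 0.003]}
    - {"grip": 0.8, "xyz": [91, 7, 150], "angular": [0, 0, 0.003]}
    - {"grip": 0.7, "xyz": [91, 7, 200], "angular": [0, 0, 0.003]}
    - {"grip": 0.7, "xyz": [91, 7, 245], "angular": [0, 0, 0.003]}
    - {"grip": 0.7, "xyz": [91, 7, 280], "angular": [0, 0, 0.003]}
    - {"grip": 0.7, "xyz": [91, 7, 300], "angular": [0, 0, 0.003]}
    - {"grip": 0.7, "xyz": [91, 7, 300], "angular": [0, 0, 0.003]}
    - {"grip": 0.7, "xyz": [91, 7, 300], "angular": [0, 0, 0.003]}

```text
time_s: 36.6
tcp_pos: [0.4932, 0.4037, 0.1181]
ee_rot: [[0.997, 0.072, 0.002], [0.072, -0.997, 0.0], [0.002, -0.0, -1.0]]
wrist_force: [0.9, 0.6, 0.2]
gripper_width: 0.704
gripper_force: 0.0
```

```bash
python3 - <<'E'
from h import *
go(0.4925,0.403,0.039,363.97)
E
```

```text
xyz [-0.9, 0.7, 79.1] ang [-0.0, -0.0019, 0.0023] | t 36.6 tcp [0.4932 0.4037 0.1181] w 0.704 F [0.9 0.6 0.2] g 0.0
```

Call:
move_arm:
  series:
    - {"grip": 0.7, "xyz": [-1, 0.5, 30], "angular": [0, -0.002, 0.002]}
    - {"grip": 0.7, "xyz": [-1, 0.5, 55], "angular": [0, -0.002, 0.002]}
    - {"grip": 0.7, "xyz": [-1, 0.5, 70], "angular": [0, -0.002, 0.002]}
    - {"grip": 0.6, "xyz": [-1, 0.5, 78], "angular": [0, -0.002, 0.002]}
    - {"grip": 0.5, "xyz": [-1, 0.5, 78], "angular": [0, -0.002, 0.002]}
    - {"grip": 0.1, "xyz": [-1, 0.5, 78], "angular": [0, -0.002, 0.002]}
    - {"grip": 0.1, "xyz": [-1, 0.5, 78], "angular": [0, -0.002, 0.002]}
    - {"grip": 0.1, "xyz": [-1, 0.5, 78], "angular": [0, -0.002, 0.002]}
    - {"grip": 0.1, "xyz": [-1, 0.5, 78], "angular": [0, -0.002, 0.002]}
    - {"grip": 0.1, "xyz": [-1, 0.5, 78], "angular": [0, -0.002, 0.002]}

```text
time_s: 37.6
tcp_pos: [0.4918, 0.4028, 0.0401]
ee_rot: [[0.998, 0.07, -0.001], [0.07, -0.998, -0.0], [-0.001, 0.0, -1.0]]
wrist_force: [-0.2, -1.6, 2.9]
gripper_width: 0.202
gripper_force: 30.0
```

Call:
move_arm:
  series:
    - {"grip": 0.05, "xyz": [0, 0, 0], "angular": [0, 0, 0]}
    - {"grip": 0.05, "xyz": [0, 0, 0], "angular": [0, 0, 0]}
    - {"grip": 0.05, "xyz": [0, 0, 0], "angular": [0, 0, 0]}
    - {"grip": 0.05, "xyz": [0, 0, 0], "angular": [0, 0, 0]}

```text
time_s: 38.0
tcp_pos: [0.4918, 0.4028, 0.0401]
ee_rot: [[0.998, 0.07, -0.001], [0.07, -0.998, -0.0], [-0.001, 0.0, -1.0]]
wrist_force: [-0.8, -2.1, 5.5]
gripper_width: 0.205
gripper_force: 30.0
```

Call:
move_arm:
  series:
    - {"grip": 0.05, "xyz": [0, 0, -5], "angular": [0, 0, 0]}
    - {"grip": 0.05, "xyz": [0, 0, -20], "angular": [0, 0, 0]}
    - {"grip": 0.05, "xyz": [0, 0, -45], "angular": [0, 0, 0]}
    - {"grip": 0.05, "xyz": [0, 0, -75], "angular": [0, 0, 0]}
    - {"grip": 0.05, "xyz": [0, 0, -110], "angular": [0, 0, 0]}
    - {"grip": 0.05, "xyz": [0, 0, -140], "angular": [0, 0, 0]}
    - {"grip": 0.05, "xyz": [0, 0, -165], "angular": [0, 0, 0]}
    - {"grip": 0.05, "xyz": [0, 0, -180], "angular": [0, 0, 0]}
    - {"grip": 0.05, "xyz": [0, 0, -180], "angular": [0, 0, 0]}
    - {"grip": 0.05, "xyz": [0, 0, -180], "angular": [0, 0, 0]}

```text
time_s: 39.0
tcp_pos: [0.491, 0.4026, 0.2178]
ee_rot: [[0.998, 0.07, -0.004], [0.07, -0.998, -0.001], [-0.004, 0.001, -1.0]]
wrist_force: [0.1, 0.0, -4.1]
gripper_width: 0.204
gripper_force: 30.0
```

```bash
python3 - <<'E'
from h import *
go(0.4,0.3,0.22,363.97)
w=cam("wrist"); t=cam("top"); s=cam("scene")
im=np.vstack([np.hstack([w["img"],cv2.resize(s["img"][130:430,80:300],(240,210)) if 0 else np.vstack([s["img"][150:360,90:330],t["img"][190:330,320:560],np.zeros((70,240,3),np.uint8)])])])
cv2.imwrite("pics/s8.png",im[:,:,::-1]); 
E
```

```text
xyz [-98.0, 96.0, -1.7] ang [0.001, 0.0036, 0.0005] | t 39.0 tcp [0.491  0.4026 0.2178] w 0.204 F [ 0.1  0.  -4.1] g 30.0
```

View pics/s8.png

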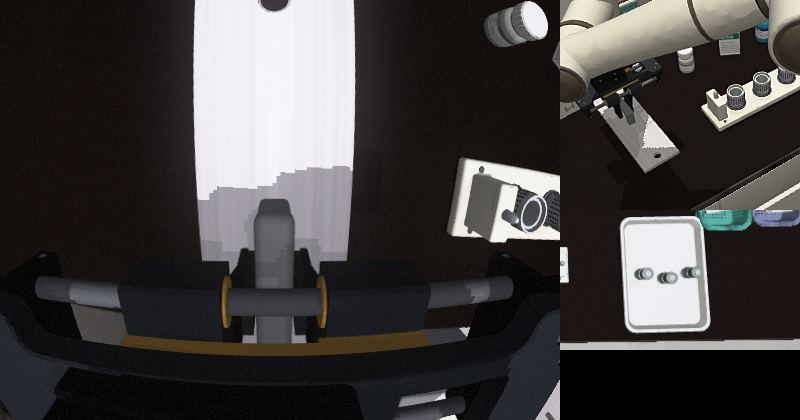

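The plate is held level, with its hole at the top edge (273,2). The tray in the lower inset shows all three adapters. Before lowering I'll refine the deck position from the saved wrist view and the top view.

```bash
python3 - <<'E'
from h import *
d=np.load("w2.npz"); w={k:d[k] for k in d}; w["n"]="wrist"; t=cam("top")
S=.00025; x1,y1=.56,.19
out=[]
for nm,c in(("w",w),("t",t)):
    a=rectify(c,.45,x1,-.16,y1,.085,S); out.append(a)
    out_t=rectify(c,.45,x1,-.16,y1,.074,S)
    if nm=="t":
        g=cv2.medianBlur(cv2.cvtColor(out_t,cv2.COLOR_RGB2GRAY),5)
        h=cv2.HoughCircles(g,cv2.HOUGH_GRADIENT_ALT,1.5,200,param1=150,param2=.6,minRadius=60,maxRadius=110)
        if h is not None:
            for q in h[0]: print(nm,"circ z.074",round(x1-q[1]*S,4),round(y1-q[0]*S,4),round(q[2]*S,4))
    z=rectify(c,.45,x1,-.16,y1,.106,S); g=cv2.medianBlur(cv2.cvtColor(z,cv2.COLOR_RGB2GRAY),5)
    h=cv2.HoughCircles(g,cv2.HOUGH_GRADIENT_ALT,1.5,200,param1=100,param2=.5,minRadius=55,maxRadius=72)
    if h is not None:
        for q in h[0]: print(nm,"circ z.106",round(x1-q[1]*S,4),round(y1-q[0]*S,4),round(q[2]*S,4))
im=np.vstack([np.hstack([a[60:360,:330],a[60:360,-330:]]) for a in out])
cv2.imwrite("pics/s9.png",im[:,:,::-1])
E
```

```text
w circ z.106 0.5068 0.0137 0.0166
w circ z.106 0.5049 0.0944 0.0167
w circ z.106 0.5075 -0.062 0.0149
w circ z.106 0.5075 0.0962 0.0146
t circ z.074 0.506 -0.0684 0.0226
t circ z.074 0.503 0.1007 0.0229
t circ z.074 0.506 -0.0684 0.0162
t circ z.074 0.503 0.1007 0.0164
t circ z.074 0.5045 0.0164 0.016
t circ z.106 0.5045 -0.0665 0.0154
t circ z.106 0.503 0.0981 0.0153
t circ z.106 0.4884 -0.128 0.0159
t circ z.106 0.5034 0.0149 0.0165
t circ z.106 0.5034 0.0149 0.0147
```

View pics/s9.png

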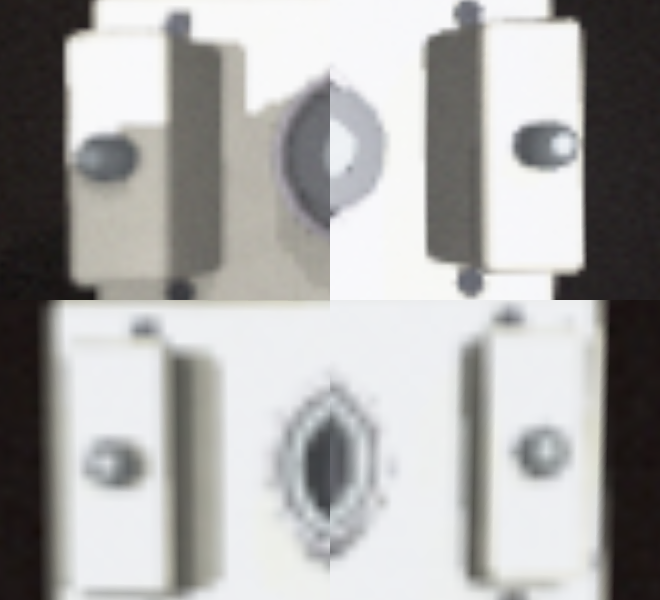

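Rectified at z=0.085 (0.25 mm per px): in the wrist view the bracket centres are at columns 119 and 533 and the pin feet at 114 and 538. The top view's pin feet are at 121 and 541. The two views agree on a seat near (0.507, 0.016), yaw 0.59°. I'll carry the plate over now.

Call:
move_arm:
  series:
    - {"grip": 0.05, "xyz": [0, 8, 0], "angular": [0, 0, 0.03]}
    - {"grip": 0.05, "xyz": [-1, 25, 0], "angular": [0, 0, 0.1]}
    - {"grip": 0.05, "xyz": [-2, 50, 0], "angular": [0, 0, 0.2]}
    - {"grip": 0.05, "xyz": [-3, 75, 0], "angular": [0, 0, 0.31]}
    - {"grip": 0.05, "xyz": [-4, 100, 0], "angular": [0, 0, 0.42]}
    - {"grip": 0.05, "xyz": [-5, 130, 0], "angular": [0, 0, 0.53]}
    - {"grip": 0.05, "xyz": [-6, 160, 0], "angular": [0, 0, 0.64]}
    - {"grip": 0.05, "xyz": [-7, 190, 0], "angular": [0, 0, 0.75]}
    - {"grip": 0.05, "xyz": [-8, 220, 0], "angular": [0, 0, 0.86]}
    - {"grip": 0.05, "xyz": [-8, 240, 0], "angular": [0, 0, 0.95]}

```text
time_s: 40.2
tcp_pos: [0.5001, 0.1605, 0.2194]
ee_rot: [[0.632, -0.775, -0.002], [-0.775, -0.632, -0.001], [-0.001, 0.002, -1.0]]
wrist_force: [-0.4, -0.1, -2.9]
gripper_width: 0.201
gripper_force: 30.0
```

```bash
python3 - <<'E'
from h import *
go(0.507,0.0168,0.2178,270.59)
E
```

```text
xyz [115.7, 85.5, 1.7] ang [0.002, -0.0, 0.6741] | t 40.2 tcp [0.5001 0.1605 0.2194] w 0.201 F [-0.4 -0.1 -2.9] g 30.0
```

Call:
move_arm:
  series:
    - {"grip": 0.05, "xyz": [18, 14, 0], "angular": [0, 0, 0.11]}
    - {"grip": 0.05, "xyz": [38, 28, 0], "angular": [0, 0, 0.22]}
    - {"grip": 0.05, "xyz": [58, 43, 0], "angular": [0, 0, 0.33]}
    - {"grip": 0.05, "xyz": [78, 58, 0], "angular": [0, 0, 0.44]}
    - {"grip": 0.05, "xyz": [95, 71, 0], "angular": [0, 0, 0.55]}
    - {"grip": 0.05, "xyz": [107, 80, 1], "angular": [0, 0, 0.63]}
    - {"grip": 0.05, "xyz": [116, 85.5, 1.7], "angular": [0, 0, 0.674]}
    - {"grip": 0.05, "xyz": [116, 85.5, 1.7], "angular": [0, 0, 0.674]}
    - {"grip": 0.05, "xyz": [116, 85.5, 1.7], "angular": [0, 0, 0.674]}
    - {"grip": 0.05, "xyz": [116, 85.5, 1.7], "angular": [0, 0, 0.674]}

```text
time_s: 41.2
tcp_pos: [0.5089, 0.0196, 0.2179]
ee_rot: [[0.018, -1.0, -0.001], [-1.0, -0.018, 0.0], [-0.0, 0.001, -1.0]]
wrist_force: [-0.6, -0.6, -3.9]
gripper_width: 0.203
gripper_force: 30.0
```

```bash
python3 - <<'E'
from h import *
go(0.507,0.0168,0.157,270.59)
E
```

```text
xyz [2.8, 1.9, 60.9] ang [0.0008, 0.0, 0.0079] | t 41.2 tcp [0.5089 0.0196 0.2179] w 0.203 F [-0.6 -0.6 -3.9] g 30.0
```

Call:
move_arm:
  series:
    - {"grip": 0.05, "xyz": [2.8, 1.9, 15], "angular": [0, 0, 0.008]}
    - {"grip": 0.05, "xyz": [2.8, 1.9, 30], "angular": [0, 0, 0.008]}
    - {"grip": 0.05, "xyz": [2.8, 1.9, 45], "angular": [0, 0, 0.008]}
    - {"grip": 0.05, "xyz": [2.8, 1.9, 55], "angular": [0, 0, 0.008]}
    - {"grip": 0.05, "xyz": [2.8, 1.9, 60], "angular": [0, 0, 0.008]}
    - {"grip": 0.05, "xyz": [2.8, 1.9, 60], "angular": [0, 0, 0.008]}
    - {"grip": 0.05, "xyz": [2.8, 1.9, 60], "angular": [0, 0, 0.008]}
    - {"grip": 0.05, "xyz": [2.8, 1.9, 60], "angular": [0, 0, 0.008]}

```text
time_s: 42.0
tcp_pos: [0.5074, 0.0165, 0.1586]
ee_rot: [[0.009, -1.0, 0.001], [-1.0, -0.009, 0.0], [-0.0, -0.001, -1.0]]
wrist_force: [0.0, 0.2, -3.1]
gripper_width: 0.205
gripper_force: 30.0
```

```bash
python3 - <<'E'
from h import *
go(0.507,0.0168,0.147,270.59)
t=cam("top"); s=cam("scene"); w=cam("wrist")
x=s["img"][180:300,220:380]
im=np.vstack([np.hstack([cv2.resize(x,(480,360)),w["img"][0:360,120:440]]),cv2.resize(t["img"][215:275,195:335],(800,343),interpolation=2)[:240]])
cv2.imwrite("pics/s10.png",im[:,:,::-1]); 
E
```

```text
xyz [-0.3, 0.5, 11.6] ang [-0.0007, 0.0003, -0.001] | t 42.0 tcp [0.5074 0.0165 0.1586] w 0.205 F [ 0.   0.2 -3.1] g 30.0
```

View pics/s10.png

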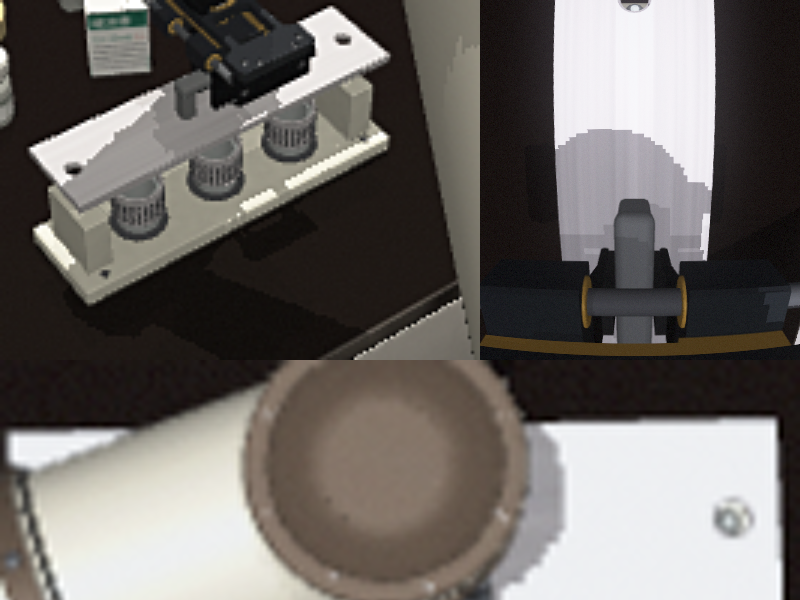

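The pin shows through the right-hand hole both from above (735,518) and in the wrist view at the top, so it is aligned. I'll lower gently while watching the force.

Call:
move_arm:
  series:
    - {"grip": 0.05, "xyz": [-0.2, 0.4, 4], "angular": [0, 0, -0.001]}
    - {"grip": 0.05, "xyz": [-0.2, 0.4, 8], "angular": [0, 0, -0.001]}
    - {"grip": 0.05, "xyz": [-0.2, 0.4, 12], "angular": [0, 0, -0.001]}
    - {"grip": 0.05, "xyz": [-0.2, 0.4, 15], "angular": [0, 0, -0.001]}
    - {"grip": 0.05, "xyz": [-0.2, 0.4, 18], "angular": [0, 0, -0.001]}
    - {"grip": 0.05, "xyz": [-0.2, 0.4, 18], "angular": [0, 0, -0.001]}

```text
time_s: 42.75
tcp_pos: [0.5062, 0.0163, 0.1393]
ee_rot: [[0.01, -1.0, -0.002], [-1.0, -0.01, -0.0], [0.0, 0.002, -1.0]]
wrist_force: [-0.2, 0.6, -3.8]
gripper_width: 0.205
gripper_force: 30.0
```

Call:
move_arm:
  series:
    - {"grip": 0.05, "xyz": [0, -0.7, 3], "angular": [0.001, 0, 0]}
    - {"grip": 0.05, "xyz": [0, -0.7, 6], "angular": [0.001, 0, 0]}
    - {"grip": 0.05, "xyz": [0, -0.7, 9], "angular": [0.001, 0, 0]}
    - {"grip": 0.05, "xyz": [0, -0.7, 11], "angular": [0.001, 0, 0]}
    - {"grip": 0.05, "xyz": [0, -0.7, 12], "angular": [0.001, 0, 0]}
    - {"grip": 0.05, "xyz": [0, -0.7, 12], "angular": [0.001, 0, 0]}

```text
time_s: 43.35
tcp_pos: [0.5071, 0.0164, 0.1277]
ee_rot: [[0.01, -1.0, -0.0], [-1.0, -0.01, -0.0], [0.0, 0.0, -1.0]]
wrist_force: [-0.1, -0.0, -4.0]
gripper_width: 0.206
gripper_force: 30.0
```

Call:
move_arm:
  series:
    - {"grip": 0.05, "xyz": [0, 0, 1], "angular": [0, 0, 0]}
    - {"grip": 0.05, "xyz": [0, 0, 2], "angular": [0, 0, 0]}
    - {"grip": 0.05, "xyz": [0, 0, 3], "angular": [0, 0, 0]}
    - {"grip": 0.05, "xyz": [0, 0, 3.5], "angular": [0, 0, 0]}
    - {"grip": 0.05, "xyz": [0, 0, 3.5], "angular": [0, 0, 0]}

```text
time_s: 43.85
tcp_pos: [0.5072, 0.0165, 0.1251]
ee_rot: [[0.01, -1.0, 0.0], [-1.0, -0.01, -0.0], [0.0, -0.0, -1.0]]
wrist_force: [-2.4, 0.4, 2.9]
gripper_width: 0.206
gripper_force: 30.0
```

Contact occurred at TCP z = 0.125, exactly the flush height. I'll release and rise.

Call:
move_arm:
  series:
    - {"grip": 0.3, "xyz": [0, 0, 0], "angular": [0, 0, 0]}
    - {"grip": 0.5, "xyz": [0, 0, 0], "angular": [0, 0, 0]}
    - {"grip": 0.6, "xyz": [0, 0, 0], "angular": [0, 0, 0]}
    - {"grip": 0.6, "xyz": [0, 0, 0], "angular": [0, 0, 0]}
    - {"grip": 0.6, "xyz": [0, 0, -15], "angular": [0, 0, 0]}
    - {"grip": 0.6, "xyz": [0, 0, -40], "angular": [0, 0, 0]}
    - {"grip": 0.6, "xyz": [0, 0, -80], "angular": [0, 0, 0]}
    - {"grip": 0.6, "xyz": [-40, 0, -130], "angular": [0, 0, 0]}
    - {"grip": 0.6, "xyz": [-80, 0, -180], "angular": [0, 0, 0]}
    - {"grip": 0.6, "xyz": [-120, 0, -230], "angular": [0, 0, 0]}

```text
time_s: 44.85
tcp_pos: [0.5059, 0.1109, 0.3233]
ee_rot: [[0.009, -1.0, 0.001], [-1.0, -0.009, 0.0], [-0.0, -0.001, -1.0]]
wrist_force: [0.9, 0.2, 0.2]
gripper_width: 0.597
gripper_force: 0.0
```

Call:
move_arm:
  series:
    - {"grip": 0.6, "xyz": [0, 150, -20], "angular": [0, 0, 0]}
    - {"grip": 0.6, "xyz": [0, 150, -20], "angular": [0, 0, 0]}
    - {"grip": 0.6, "xyz": [0, 150, -20], "angular": [0, 0, 0]}
    - {"grip": 0.6, "xyz": [0, 150, -20], "angular": [0, 0, 0]}
    - {"grip": 0.6, "xyz": [0, 150, -20], "angular": [0, 0, 0]}
    - {"grip": 0.6, "xyz": [0, 150, -20], "angular": [0, 0, 0]}

```text
time_s: 45.45
tcp_pos: [0.3567, 0.1089, 0.3414]
ee_rot: [[0.01, -1.0, 0.0], [-1.0, -0.01, -0.0], [0.0, -0.0, -1.0]]
wrist_force: [0.9, 1.6, -0.3]
gripper_width: 0.597
gripper_force: 0.0
```

```bash
python3 - <<'E'
from h import *
go(0.4,0.1,0.3,270.59)
t=cam("top"); s=cam("scene"); w=cam("wrist")
x=s["img"][180:300,220:380]; y=t["img"][190:340,320:560]
im=np.vstack([np.hstack([cv2.resize(x,(480,360)),w["img"][0:360,120:440]]),np.hstack([cv2.resize(t["img"][215:275,195:335],(560,240),interpolation=2),cv2.resize(y,(240,240))])])
cv2.imwrite("pics/s11.png",im[:,:,::-1]); 
E
```

```text
xyz [9.3, -43.2, 41.5] ang [-0.0002, -0.0, -0.0004] | t 45.5 tcp [0.3567 0.1089 0.3414] w 0.597 F [ 0.9  1.6 -0.3] g 0.0
```

View pics/s11.png

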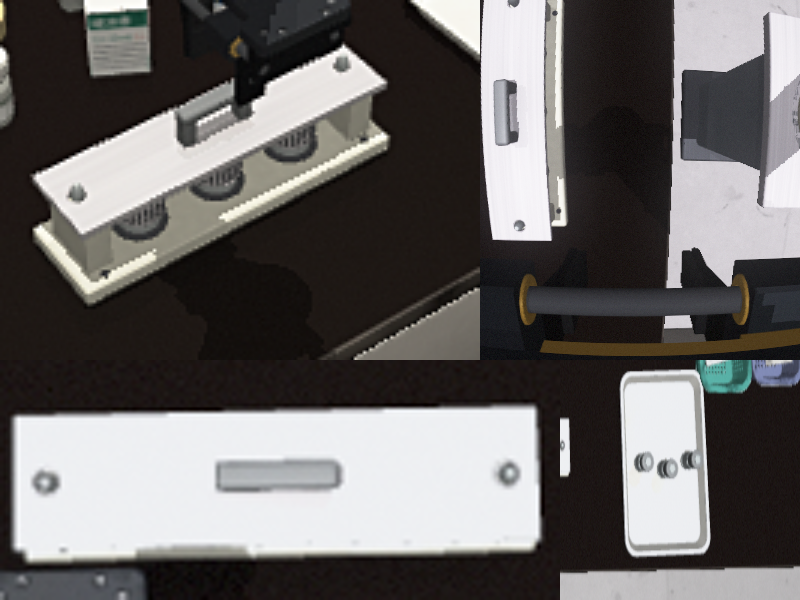

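Both pins stand up through the plate holes, at (75,193) and (342,62) in the scene crop and (45,482) and (508,474) in the top crop. The plate lies flush on both brackets. All three adapters stand in the tray and the arm is clear of everything.

```bash
python3 -c "
from station import r
print(r.finish_job())"
```

```text
the job is handed in; nothing more can be done
None
```

All three adapters are standing in the tray and the cover plate is on both pins, flush on the brackets; I handed the job in at about 45 s, with the arm clear and no verdict returned yet.

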